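Load the wash rack with the red graters and latch its hold-down

TASK

Lay every red-handled grater from the grey bin flat on the floor of the blue wash rack, side by side, blades to the rear where the hold-down is hinged and handles to the front, and put the black-handled grater that was left in the rack back into the grey bin with the other black one. Only when that is done, press the yellow tab of the sprung hold-down down until it clicks and stays down by itself over the blades. Leave the bottle, the bowl and the beaker where they stand.

Things in the scene. Friction and masses are not known exactly. Their poses are not given: they have to be found in the camera images.
- rack: blue plastic wash rack, an open basket fixed to the bench. Origin at the centre of its underside; x points to its rear, where the hold-down is hinged, y along its width, z up. Outside 260 (x) x 326 (y) mm, walls 8 mm thick and 50 mm high, floor 8 mm thick, so inside x runs -122 to +122 mm, y -155 to +155 mm.
- holddown (a joint): sprung steel hold-down frame of the rack. 0 = standing up (start), grows as it is pressed down towards the rack front, 1.25 rad = fully down on its stop. The spring resists with up to about 10 N at the tab; past 1.1 rad the detent snaps in and holds it down by itself; let go before that, it springs up. Latched, it takes about 6 N up at the tab to free it.
- holddown_bar (a point): middle of the hold-down crossbar (along the rack y, 10 mm thick, 290 mm long, on side arms at rack y=+-148 mm). Up, it stands above rack x=+101 mm, 185 mm high; down, it lies over the blades at rack x=+30 mm, its underside 21 mm above the rack floor. Graters stacked under it stop it from latching; while up it is in the way of an arm sweeping across the rear of the rack.
- holddown_pad (a point): centre of the top face of the yellow press tab (46 x 60 mm, 6 mm thick) at the front middle of the hold-down, 190 mm from the hinge line; about 240 mm above the bench when up, 60 mm when down. Its top face slopes up to the front by 0.65 rad when up, and down to the front by 0.6 rad when down.
- holddown_hinge (a point): middle of the hold-down's hinge line, which runs along the rack's y axis; at rack x=+170 mm, 60 mm above the bench.
- bin: grey plastic stock bin, open on top, fixed to the bench. Origin at the centre of its underside, z up. Outside 290 (x) x 402 (y) x 50 mm high, walls and floor 6 mm thick.
- black_bin: Black-handled grater, in the grey bin; stays there. Two-sided, 18 mm thick, 172 long. Origin: middle of the handle, mid-thickness (9 mm above its support); x runs from handle to blade, z across the thickness. Handle 22 wide, x=-45 to 45 mm; steel blade 36 wide, 4 thick, to x=115; end foot 36 wide, 18 thick, to x=127. About 120 g, centre of mass near x=20.
- black_stray: Black-handled grater, starts by mistake in the wash rack. Two-sided, 18 mm thick, 172 long. Origin: middle of the handle, mid-thickness (9 mm above its support); x runs from handle to blade, z across the thickness. Handle 22 wide, x=-45 to 45 mm; steel blade 36 wide, 4 thick, to x=115; end foot 36 wide, 18 thick, to x=127. About 120 g, centre of mass near x=20.
- detergent: white bottle with blue cap, 66 mm across, 170 mm high, a bystander; origin at the centre of its underside.
- mixing_bowl: red mixing bowl, 140 mm across, 60 mm high, a bystander; origin at the centre of its underside.
- beaker: steel beaker, 90 mm across, 110 mm high, a bystander; origin at the centre of its underside.
- red_0: Red-handled grater, starts in the bin (may be absent). Two-sided, 18 mm thick, 172 long. Origin: middle of the handle, mid-thickness (9 mm above its support); x runs from handle to blade, z across the thickness. Handle 22 wide, x=-45 to 45 mm; steel blade 36 wide, 4 thick, to x=115; end foot 36 wide, 18 thick, to x=127. About 120 g, centre of mass near x=20.
- red_1: Red-handled grater, starts in the bin (may be absent). Two-sided, 18 mm thick, 172 long. Origin: middle of the handle, mid-thickness (9 mm above its support); x runs from handle to blade, z across the thickness. Handle 22 wide, x=-45 to 45 mm; steel blade 36 wide, 4 thick, to x=115; end foot 36 wide, 18 thick, to x=127. About 120 g, centre of mass near x=20.
- red_2: Red-handled grater, starts in the bin (may be absent). Two-sided, 18 mm thick, 172 long. Origin: middle of the handle, mid-thickness (9 mm above its support); x runs from handle to blade, z across the thickness. Handle 22 wide, x=-45 to 45 mm; steel blade 36 wide, 4 thick, to x=115; end foot 36 wide, 18 thick, to x=127. About 120 g, centre of mass near x=20.
- red_3: Red-handled grater, starts in the bin (may be absent). Two-sided, 18 mm thick, 172 long. Origin: middle of the handle, mid-thickness (9 mm above its support); x runs from handle to blade, z across the thickness. Handle 22 wide, x=-45 to 45 mm; steel blade 36 wide, 4 thick, to x=115; end foot 36 wide, 18 thick, to x=127. About 120 g, centre of mass near x=20.
- red_4: Red-handled grater, starts in the bin (may be absent). Two-sided, 18 mm thick, 172 long. Origin: middle of the handle, mid-thickness (9 mm above its support); x runs from handle to blade, z across the thickness. Handle 22 wide, x=-45 to 45 mm; steel blade 36 wide, 4 thick, to x=115; end foot 36 wide, 18 thick, to x=127. About 120 g, centre of mass near x=20.
Things that resemble listed ones, but are neither listed nor needed, are in the scene too. What is shaped like the red_3 but orange is not meant.

How it is judged (in metres and radians):
On the way, in this order (a step that is already met when the one before it is completed fails the run):
1. every red grater lies flat in the wash rack, blade to the rear, and both black graters are in the bin, while the hold-down is still up (x of red_0 in the frame of rack between -0.122 and 0.003 m and y of red_0 in the frame of rack between -0.155 and 0.155 m and z of red_0 in the frame of rack between 0.005 and 0.026 m and angle between the z axis of each of red_0, red_1, red_2, red_3, red_4 and the z axis of rack, either way round below 0.15 rad and angle between the x axis of each of red_0, red_1, red_2, red_3, red_4 and the x axis of rack, either way round below 0.5 rad and x of red_1 in the frame of rack between -0.122 and 0.003 m and y of red_1 in the frame of rack between -0.155 and 0.155 m and z of red_1 in the frame of rack between 0.005 and 0.026 m and x of red_2 in the frame of rack between -0.122 and 0.003 m and y of red_2 in the frame of rack between -0.155 and 0.155 m and z of red_2 in the frame of rack between 0.005 and 0.026 m and x of red_3 in the frame of rack between -0.122 and 0.003 m and y of red_3 in the frame of rack between -0.155 and 0.155 m and z of red_3 in the frame of rack between 0.005 and 0.026 m and x of red_4 in the frame of rack between -0.122 and 0.003 m and y of red_4 in the frame of rack between -0.155 and 0.155 m and z of red_4 in the frame of rack between 0.005 and 0.026 m and x of black_stray in the frame of bin between -0.145 and 0.145 m and y of black_stray in the frame of bin between -0.2 and 0.2 m and z of each of black_stray, black_bin in the frame of bin below 0.06 m and angle between the z axis of each of black_stray, black_bin and the z axis of bin, either way round below 0.4 rad and x of black_bin in the frame of bin between -0.145 and 0.145 m and y of black_bin in the frame of bin between -0.2 and 0.2 m and value of joint holddown below 0.5 rad), for 0.2 s.
2. the hold-down is pressed down past its detent (value of joint holddown above 1.17 rad), for 0.3 s.
At the end, for the whole second after the job is handed in: Each red grater lies flat (0.15 rad) on the rack floor, unstacked, within 0.5 rad of front-to-rear, handle middle no more than 3 mm behind the rack centre; both black ones are in the bin (tilt under 0.4 rad); hold-down latched above 1.17 rad; all at rest (x of red_0 in the frame of rack between -0.122 and 0.003 m and y of red_0 in the frame of rack between -0.155 and 0.155 m and z of red_0 in the frame of rack between 0.005 and 0.026 m and angle between the z axis of each of red_0, red_1, red_2, red_3, red_4 and the z axis of rack, either way round below 0.15 rad and angle between the x axis of each of red_0, red_1, red_2, red_3, red_4 and the x axis of rack, either way round below 0.5 rad and x of red_1 in the frame of rack between -0.122 and 0.003 m and y of red_1 in the frame of rack between -0.155 and 0.155 m and z of red_1 in the frame of rack between 0.005 and 0.026 m and x of red_2 in the frame of rack between -0.122 and 0.003 m and y of red_2 in the frame of rack between -0.155 and 0.155 m and z of red_2 in the frame of rack between 0.005 and 0.026 m and x of red_3 in the frame of rack between -0.122 and 0.003 m and y of red_3 in the frame of rack between -0.155 and 0.155 m and z of red_3 in the frame of rack between 0.005 and 0.026 m and x of red_4 in the frame of rack between -0.122 and 0.003 m and y of red_4 in the frame of rack between -0.155 and 0.155 m and z of red_4 in the frame of rack between 0.005 and 0.026 m and x of black_stray in the frame of bin between -0.145 and 0.145 m and y of black_stray in the frame of bin between -0.2 and 0.2 m and z of each of black_stray, black_bin in the frame of bin below 0.06 m and angle between the z axis of each of black_stray, black_bin and the z axis of bin, either way round below 0.4 rad and x of black_bin in the frame of bin between -0.145 and 0.145 m and y of black_bin in the frame of bin between -0.2 and 0.2 m and linear speed of each of red_0, red_1, red_2, red_3, red_4, black_stray, black_bin below 0.03 m/s and value of joint holddown above 1.17 rad); the robot touches nothing.
It fails at once if a bystander (bottle, bowl or beaker) is shifted by more than 25 mm (distance of any of detergent, mixing_bowl, beaker from where it was at the start of the episode above 0.025 m).
Of red_0, red_1, red_2, red_3, red_4 only 3 to 5 are there at a start; the rules pass over those that are not, and their reading is None.
At some moment in a run one of red_0, red_1, red_2, red_3, red_4, black_stray may be knocked a few centimetres aside while the robot is not near it.
Once in a run the grip may slacken for a moment while it holds something.
It also fails if it takes over 210 s, if anything falls off the work surface, if the arm or the gripper's body presses on something with over 40 N, if the wrist force passes 120 N, or if a joint passes its speed limit or range.

ROBOT

A 6-joint arm with a two-finger parallel gripper is mounted at the origin on the work surface. World frame = base frame: x ahead of the robot, y to its left, z up, the work surface at z = 0. Lengths are in m, angles in degrees, forces in N, time in s.
With the tool pointing down it reaches from about 0.35 to 0.875 m from the base axis. Payload 4.2 kg.
Tool frame: the origin (TCP) lies on the mounting face of the last link; the fingertips stand 182 mm ahead of it and the grasp point (between the pads) lies 164 mm ahead of it (r.tcp_to_grasp is the distance from the TCP to the grasp point, in m); z points along the fingers, y is the line along which they close (so a half turn about z gives the same grasp; the last joint's range is limited). The gripper opens to 87 mm and grips with 3 to 60 N. Pads are 19 mm wide; open, the fingers measure 117 mm over their backs; the gripper's body (75 mm by 190 mm) begins 51 mm behind the grasp point.
Start: joints at [14.817, 22.042, 0.453, 0, -68.411, -14.817], TCP at [0.625, 0, 0.405] pointing down, gripper open.
Joint ranges: [-179.83, 179.83], [-69.29, 118.12], [-61.27, 80.66], [-181.25, 117.63], [-171.15, -9.14], [-177.46, 177.46]. Speed limits (degrees/s): [159.86, 159.86, 180, 180, 180, 180].

INTERFACE

Orientations are given as a 3x3 rotation matrix whose columns are the frame's x, y, z axes.
In Python, from station import sense, eyes, r gives the robot as it stands.
- The arm moves only by the tool jog_arm, never from a script. Its argument "increments" is a list of rows, each a list of 4 numbers: the shift along the tool's x, y, z normalised to -1 to 1, where 1 is 0.02 m, then the turn about the tool's z normalised to -1 to 1, where 1 is 0.08 rad. A call has 1 to 10 rows; each row shifts and turns the commanded pose from where the row before left it, along the tool's axes as they then stand; what a row does not reach is not made up. A row lasts 1/10 s, in which the tool goes at most 50 mm and 8.59 degrees, less where a joint would pass 70% of its speed; a pose out of reach is approached as far as the arm can. A call with a number of a shift or a turn outside -1 to 1 is refused whole. A call with a gripper value outside its range is refused whole. "grip" is the finger opening in mm, from 0 to 87, set as the call begins (left out, the last holds). The fingers move at their own pace and stop on an object; the grip force is fixed at half the most. Time passes only in rows, so rows that do not move let the fingers close. It gives the time, the measured TCP pose, the force, the opening and the grip force at its end, in the units of the state.
- sense(): the state, without advancing time (a new reading comes with each control period).
- eyes.capture(name): name is "scene" or "side" or "wrist"; returns the picture (384x512x3 uint8, blue, green, red); there is no depth.
- eyes.get_calibration(name): a dict with "camera_matrix" (3x3 intrinsics, pixels), "R" (3x3) and "t" (3): a world point X has camera coordinates R X + t; the wrist camera has in their place "T_tool_cam" (4x4, takes a point from camera to tool coordinates, whose origin is the TCP and whose axes are the flange's). Camera axes: x right, y down, z forward; pixel columns grow to the right and rows downward; lengths in m; the calibration is good to about 2 mm. A picture is of the moment at which its call begins: read the wrist's pose just before it. get_calibration takes no time and is no camera call.
- r.finish_job(): hands the job in; it is judged then, once.
Trained networks look in the newest picture that a camera, given by its name, has taken for a name from the list of things; names that differ only in an ending like _2 or _b are one class to them, and where a whole thing is asked for, a point or a joint stands for the part that bears it (a point fixed in the world has none). Each returns a list of dicts, best first, with "conf" (0 to 1); they miss things now and then, are a little off and sometimes report something else, mostly with a low value. They report only what shows in the picture. A call takes as long as a camera call. They do not tell look-alikes from the thing itself.
- eyes.spot_in(camera, name): "centre" ([x, y, z] in m, in world coordinates, good to about 4 mm: the middle of the surface that is visible of it).
- eyes.outline_of(camera, name): "mask" (384x512 bool, what is visible of it).
The state is a dict: "time_s": time; "joints": joint angles; "joint_velocities": joint speeds; "effort": joint torques, N m; "tcp_pos": TCP position; "ee_rot": TCP orientation; "wrist_force": force on the tool from outside, world axes, zero at the start; "moment": the same for the moment, N m; "gripper_width": opening from 0.0 (shut) to 1.0 (fully open); "gripper_force": force on a finger pad.
Only numpy, scipy, OpenCV 4.12 (cv2) and the standard library are available. Lean on these libraries where they do the work, as an engineer would, in place of code of your own. Each camera call takes 0.05 s, during which the arm holds its last target. There are 200 camera calls.

## Working session

There is one attempt and no reset: what is moved stays moved. The work goes in short steps, Python scripts to look and compute and a tool call to move; the robot and the scene stay as the last step left them, time stands still between calls to the robot, and variables do not carry over. Pictures are saved under pics/ and viewed, at most 18 in all, crops included, and the job is handed in when it is done.

Besides the shell and the picture viewer there is one more tool, called after ">>>" by a JSON object that holds its "method" and its "body". jog_arm: Moves the arm, as the interface text tells. Its arguments: {"type":"object","properties":{"increments":{"type":"array"},"grip":{"type":"number"}},"required":["increments"]}

```bash
mkdir -p pics; ls; python3 - <<'E'
from station import sense, eyes, r
import cv2,numpy as np
for n in ["scene","side"]:
    cv2.imwrite(f"pics/{n}0.png",eyes.capture(n))
    c=eyes.get_calibration(n);print(n,np.round(c["camera_matrix"],1).tolist(),np.round(c["R"],3).tolist(),np.round(c["t"],3).tolist())
    for k in ["red_0","black_bin","rack","bin","holddown","detergent","mixing_bowl","beaker"]:
        try:print(n,k,[(np.round(d["centre"],3).tolist(),round(d["conf"],2)) for d in eyes.spot_in(n,k)])
        except Exception as e:print(k,e)
print(sense());print(eyes.get_calibration("wrist"))
E
```

```text
pics
scene [[379.2, 0.0, 252.1], [0.0, 379.2, 188.1], [0.0, 0.0, 1.0]] [[0.3, 0.954, 0.007], [0.82, -0.254, -0.513], [-0.488, 0.159, -0.858]] [-0.159, -0.332, 1.681]
scene red_0 [([0.454, 0.34, 0.02], 0.86), ([0.599, 0.211, 0.014], 0.77), ([0.581, 0.304, 0.021], 0.66), ([0.602, 0.157, 0.019], 0.62)]
scene black_bin [([0.584, 0.256, 0.019], 0.62), ([0.454, 0.339, 0.019], 0.35)]
scene rack [([0.536, -0.228, 0.006], 0.68), ([0.624, -0.214, 0.188], 0.21)]
scene bin [([0.539, 0.262, 0.013], 0.97)]
scene holddown [([0.619, -0.211, 0.186], 0.71)]
scene detergent [([0.835, -0.014, 0.111], 0.68)]
scene mixing_bowl [([0.492, 0.604, 0.034], 0.6)]
scene beaker [([0.459, -0.562, 0.074], 0.95)]
side [[366.2, 0.0, 259.5], [0.0, 366.2, 195.5], [0.0, 0.0, 1.0]] [[-0.984, -0.177, -0.005], [-0.104, 0.601, -0.792], [0.143, -0.779, -0.61]] [0.501, 0.18, 1.352]
side red_0 [([0.452, 0.34, 0.018], 0.85), ([0.591, 0.156, 0.016], 0.8), ([0.57, 0.304, 0.022], 0.79), ([0.586, 0.208, 0.018], 0.7), ([0.499, 0.099, 0.02], 0.64), ([0.198, 0.39, 0.013], 0.57), ([0.523, 0.257, 0.005], 0.49)]
side black_bin [([0.575, 
[... 944 characters left out ...]
t_force': array([-0.21457349,  0.27270542, -0.34004918]), 'moment': array([0.03450939, 0.08745925, 0.01349911]), 'gripper_force': 0.0, 'gripper_width': 0.9977037314042744}
{'camera_matrix': array([[341.10411067,   0.        , 258.37873444],
       [  0.        , 341.10411067, 191.1348945 ],
       [  0.        ,   0.        ,   1.        ]]), 'T_tool_cam': array([[-1.15190613e-03, -9.66295684e-01, -2.57432172e-01,
         7.08991831e-02],
       [ 9.99998415e-01, -1.46253487e-03,  1.01516768e-03,
        -7.16440922e-04],
       [-1.35745567e-03, -2.57430595e-01,  9.66295838e-01,
         1.96489172e-02],
       [ 0.00000000e+00,  0.00000000e+00,  0.00000000e+00,
         1.00000000e+00]])}
```

View pics/scene0.png

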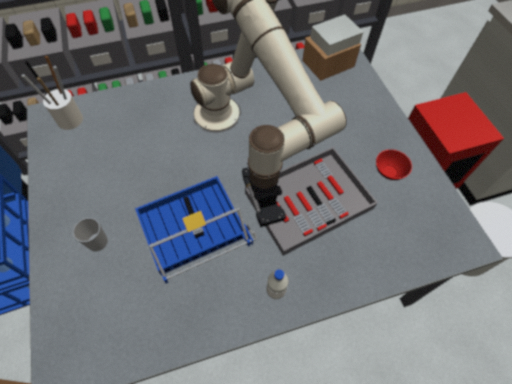

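View pics/side0.png

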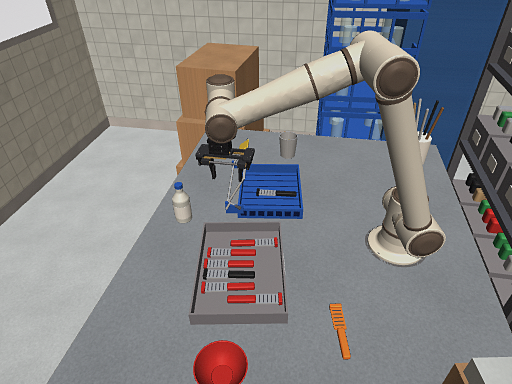

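The scene view shows the blue rack around (195,225) with the hold-down up, its yellow tab at (195,222) and the black stray inside. The grey bin around (315,200) holds five reds and one black, and the orange look-alike lies outside it. In the side view, the reds at rows 242 and 299 have their blades towards −x, so they need reversing. I'll turn the tool 90° and look at the bin with the wrist camera.

>>> {"method": "jog_arm", "body": {"increments": [[0,0,-0.2,0.982],[0,0,-0.2,0.982],[0,0,-0.2,0.982],[0,0,-0.2,0.982],[0,0,-0.2,0.982],[0,0,-0.2,0.982],[0,0,-0.2,0.982],[0,0,-0.2,0.982],[0,0,-0.2,0.982],[0,0,-0.2,0.982]]}}

```text
time_s: 1.9
tcp_pos: [0.625, 0.0, 0.4449]
ee_rot: [[-0.71, -0.705, 0.0], [-0.705, 0.71, 0.0], [-0.0, 0.0, -1.0]]
wrist_force: [0.4, -0.4, -0.6]
gripper_width: 0.999
gripper_force: 0.0
```

>>> {"method": "jog_arm", "body": {"increments": [[0,0,0,0.982],[0,0,0,0.982],[0,0,0,0.982],[0,0,0,0.982],[0,0,0,0.982],[0,0,0,0.982],[0,0,0,0.982],[0,0,0,0.982],[0,0,0,0.982],[0,0,0,0.982]]}}

```text
time_s: 2.9
tcp_pos: [0.625, -0.0, 0.4448]
ee_rot: [[-1.0, 0.004, 0.0], [0.004, 1.0, 0.0], [-0.0, 0.0, -1.0]]
wrist_force: [-0.6, 0.1, 0.0]
gripper_width: 0.998
gripper_force: 0.0
```

>>> {"method": "jog_arm", "body": {"increments": [[0.6,1,0,0],[0.6,1,0,0],[0.6,1,0,0],[0.6,1,0,0],[0.6,1,0,0],[0.6,1,0,0],[0.6,1,0,0],[0.6,1,0,0],[0.6,1,0,0],[0.6,1,0,0]]}}

```text
time_s: 3.9
tcp_pos: [0.5045, 0.2008, 0.4449]
ee_rot: [[-1.0, 0.0, 0.0], [0.0, 1.0, 0.0], [-0.0, 0.0, -1.0]]
wrist_force: [-0.9, 0.3, -0.2]
gripper_width: 1.001
gripper_force: 0.0
```

>>> {"method": "jog_arm", "body": {"increments": [[0.5,1,0,0],[0.5,1,0,0],[0.5,1,0,0],[0,0,0,0],[0,0,0,0]]}}

```text
time_s: 4.4
tcp_pos: [0.475, 0.2602, 0.4448]
ee_rot: [[-1.0, -0.001, 0.0], [-0.001, 1.0, -0.0], [-0.0, -0.0, -1.0]]
wrist_force: [-0.7, 0.2, 0.1]
gripper_width: 1.002
gripper_force: 0.0
```

```bash
cat > h.py <<'E'
from station import sense, eyes, r
import cv2, numpy as np
def cam(n):
    c=eyes.get_calibration(n); K=c["camera_matrix"]
    if n=="wrist":
        s=sense(); T=np.eye(4); T[:3,:3]=s["ee_rot"]; T[:3,3]=s["tcp_pos"]; M=T@c["T_tool_cam"]
        return K,M[:3,:3],M[:3,3]
    R=np.array(c["R"]); return K,R.T,-R.T@np.array(c["t"])
def plane(C,uv,z):
    K,R,o=C; d=(R@np.linalg.inv(K)@np.c_[uv,np.ones(len(uv))].T).T
    return o+d*((z-o[2])/d[:,2])[:,None]
def shoot(n,name=None):
    C=cam(n); im=eyes.capture(n)
    if name: cv2.imwrite(f"pics/{name}.png",im)
    return C,im
def masks(n,k,conf=.3): return [(d["conf"],d["mask"]) for d in eyes.outline_of(n,k) if d["conf"]>conf]
def grater(C,im,m,z=.018):
    """origin (handle middle) xy, yaw deg of handle->blade, length, width, red flag"""
    v,u=np.nonzero(m); P=plane(C,np.c_[u,v],z)[:,:2].astype(np.float32)
    (c,wh,a)=cv2.minAreaRect(P); B=cv2.boxPoints((c,wh,a)); e1,e2=B[1]-B[0],B[2]-B[1]
    L=e1 if np.linalg.norm(e1)>np.linalg.norm(e2) else e2; d=L/np.linalg.norm(L); c=np.array(c)
    t=(P-c)@d; px=im[v,u].astype(float); w=np.abs((P-c)@np.array([-d[1],d[0]]))
    # handle is the narrow end: compare width at +-0.05
    wp=np.percentile(w[(t>.03)&(t<.055)],90) if ((t>.03)&(t<.055)).any() else 0
    wm=np.percentile(w[(t<-.03)&(t>-.055)],90) if ((t<-.03)&(t>-.055)).any() else 0
    if wp<wm: d=-d
    t=(P-c)@d; h=px[(t<-.01)&(t>-.08)]; red=np.mean(h[:,2]-h[:,0]) if len(h) else 0
    return np.round(c-.041*d,4),round(float(np.degrees(np.arctan2(d[1],d[0]))),1),np.round(sorted(wh),3),round(red),round(float(max(wp,wm)-min(wp,wm)),3)
E
python3 - <<'E'
from h import *
C,im=shoot("wrist","w1"); s=sense(); print(s["tcp_pos"],s["joints"])
for k in ["red_0","black_bin"]:
    for cf,m in masks("wrist",k): print(k,round(cf,2),m.sum(),*grater(C,im,m))
for cf,m in masks("wrist","bin"):
    v,u=np.nonzero(m);P=plane(C,np.c_[u,v],.05)[:,:2].astype(np.float32);print("bin",cf,cv2.minAreaRect(P))
E
```

```text
[0.47515705 0.25980378 0.44479563] [ 4.58328840e+01  1.23432027e+01 -7.53267396e+00  7.84312048e-03
 -7.01292090e+01 -1.35853643e+02]
red_0 0.95 3613 [0.5059 0.3435] -169.9 [0.038 0.172] 192 0.006
red_0 0.86 2033 [0.5191 0.2951] 13.2 [0.038 0.175] 199 0.005
red_0 0.83 3299 [0.5443 0.1042] -166.1 [0.043 0.156] 187 0.003
red_0 0.74 1938 [0.6207 0.2172] -171.1 [0.038 0.175] 50 0.011
red_0 0.67 1816 [0.6239 0.1643] -173.0 [0.038 0.176] 49 0.015
bin 0.63 ((0.533338725566864, 0.22448526322841644), (0.2916777431964874, 0.4034269154071808), 10.600483894348145)
```

View pics/w1.png

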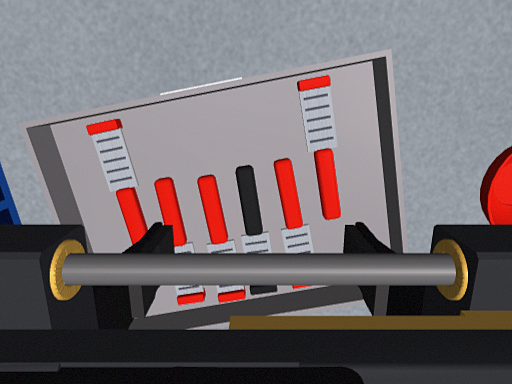

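The wrist picture shows the bin with all six graters. The gripper hides rows below 225, and image down is world +x. I'll move 0.15 m further in +x so the bin sits in the clear part.

>>> {"method": "jog_arm", "body": {"increments": [[-1,0,0,0],[-1,0,0,0],[-1,0,0,0],[-1,0,0,0],[-1,0,0,0],[-1,0,0,0],[-1,0,0,0],[-0.5,0,0,0],[0,0,0,0],[0,0,0,0]]}}

```text
time_s: 5.6
tcp_pos: [0.6248, 0.2597, 0.4445]
ee_rot: [[-1.0, 0.001, -0.001], [0.001, 1.0, -0.0], [0.001, -0.0, -1.0]]
wrist_force: [0.1, 0.2, 0.1]
gripper_width: 0.996
gripper_force: 0.0
```

```bash
cat >> h.py <<'E'
def look(n,name=None,keys=("red_0","black_bin"),z=.018):
    C,im=shoot(n,name); out=[]
    for k in keys:
        for cf,m in masks(n,k): 
            g=grater(C,im,m,z); out.append((k,g)); print(n,k,round(cf,2),m.sum(),*g)
    return C,im,out
E
python3 - <<'E'
from h import *
C,im,o=look("wrist","w2"); s=sense(); print(s["tcp_pos"])
for cf,m in masks("wrist","bin"):
    v,u=np.nonzero(m);P=plane(C,np.c_[u,v],.05)[:,:2].astype(np.float32);print("bin",cf,cv2.minAreaRect(P))
# static views for bin/rack/graters too
for n in ("scene","side"):
    C,im,o=look(n,n+"1")
    for k,z in (("bin",.05),("rack",.05)):
        for cf,m in masks(n,k):
            v,u=np.nonzero(m);P=plane(C,np.c_[u,v],z)[:,:2].astype(np.float32);print(n,k,round(cf,2),cv2.minAreaRect(P))
E
```

```text
wrist red_0 0.9 3886 [0.5187 0.2968] 11.8 [0.037 0.174] 189 0.006
wrist red_0 0.89 3812 [0.5617 0.1055] -167.6 [0.037 0.155] 189 0.005
wrist red_0 0.79 2270 [0.5393 0.3483] -170.9 [0.037 0.104] 172 0.004
wrist red_0 0.71 3760 [0.5421 0.151 ] 8.3 [0.039 0.173] 195 0.005
wrist red_0 0.59 3546 [0.5388 0.2036] 9.4 [0.037 0.173] 200 0.005
wrist black_bin 0.6 3666 [0.5274 0.2478] 8.7 [0.036 0.174] -1 0.006
[0.62437389 0.26000792 0.44527895]
bin 0.73 ((0.5496667623519897, 0.2274874448776245), (0.26079899072647095, 0.4051353931427002), 10.50590705871582)
scene red_0 0.92 353 [0.54   0.2058] 8.5 [0.039 0.172] 109 0.003
scene red_0 0.87 340 [0.553 0.105] -167.0 [0.039 0.176] 111 0.004
scene red_0 0.71 223 [0.1986 0.4333] -81.0 [0.038 0.167] 114 0.004
scene red_0 0.66 320 [0.5195 0.2973] 11.7 [0.038 0.173] 112 0.006
scene red_0 0.53 378 [0.5441 0.153 ] 7.7 [0.041 0.18 ] 110 0.005
scene black_bin 0.55 299 [0.5286 0.2506] 6.5 [0.036 0.171] 0 0.006
scene bin 0.84 ((0.5418437123298645, 0.22248618304729462), (0.30645427107810974, 0.41744592785835266), 10.89698314666748)
scene bin 0.67 ((0.5794475674
[... 269 characters left out ...]
 109 0.0
side red_0 0.87 572 [0.5201 0.3028] 10.0 [0.048 0.176] 111 0.0
side red_0 0.79 477 [0.424  0.3295] 7.5 [0.041 0.166] 12 0.002
side red_0 0.74 376 [0.5401 0.2028] 9.9 [0.036 0.171] 137 0.004
side red_0 0.69 516 [0.2063 0.3592] 104.8 [0.039 0.173] 135 0.0
side red_0 0.57 372 [0.5507 0.1067] -166.4 [0.047 0.17 ] 125 0.0
side black_bin 0.75 415 [0.5285 0.2476] 9.9 [0.047 0.172] 0 0.004
side black_bin 0.65 13 [ 0.6638 -0.1917] 86.7 [0.01  0.028] 2 0.0
side bin 0.65 ((0.5302129983901978, 0.24060113728046417), (0.2929418981075287, 0.4407947361469269), 10.663195610046387)
side rack 0.88 ((0.521207332611084, -0.21207113564014435), (0.3092024028301239, 0.4180152416229248), 5.5084381103515625)
```

View pics/w2.png

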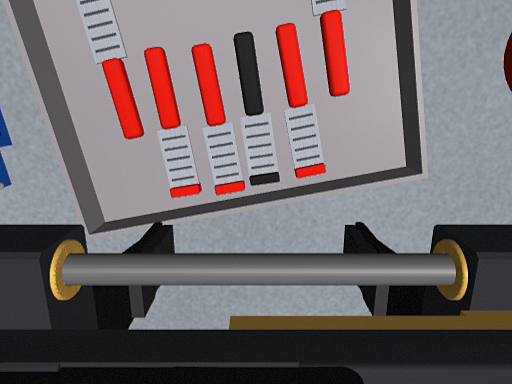

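The wrist picture now shows all the handles clear of the gripper. The bin's rear rim corners are at (92,235) and (426,178). The black handle is at (248,72), with normal reds at (161,88), (208,85) and (291,65), and reversed reds at (122,98) and (335,52).

I'll start with the normal red right of the black (D).

```bash
cat >> h.py <<'E'
def plan(g,yaw,z,flip=False,off=.015):
    """g: grater origin xy, yaw deg handle->blade, z grasp height. tool x = -blade dir (flip: +)"""
    s=sense(); R=s["ee_rot"]; p=s["tcp_pos"]; a=np.radians(yaw); d=np.array([np.cos(a),np.sin(a)])
    t=np.r_[np.array(g)+off*d, z+.164]; x=np.r_[d if flip else -d,0]
    cur=np.arctan2(R[1,0],R[0,0]); want=np.arctan2(x[1],x[0]); dw=(want-cur+np.pi)%(2*np.pi)-np.pi
    N=np.c_[x,np.cross([0,0,-1],x),[0,0,-1]]; e=N.T@(t-p)
    print("turn units",round(-dw/.08,2),"shift units x,y,z",np.round(e/.02,2),"target tcp",np.round(t,4))
E
python3 - <<'E'
from h import *
C=cam("wrist"); print("rear corners",plane(C,np.array([[92,235],[426,178.]]),.05).round(4).tolist())
plan((.5187,.2968),11.8,.026)
E
```

```text
rear corners [[0.7082, 0.0631, 0.05], [0.64, 0.4479, 0.05]]
turn units -2.58 shift units x,y,z [ 4.08  2.89 12.74] target tcp [0.5334 0.2999 0.19  ]
```

>>> {"method": "jog_arm", "body": {"increments": [[0,0,0,-0.86],[0,0,0,-0.86],[0,0,0,-0.86],[0.82,0.58,1,0],[0.82,0.58,1,0],[0.82,0.58,1,0],[0.82,0.58,1,0],[0.8,0.57,1,0],[0,0,1,0],[0,0,1,0]], "grip": 34}}

```text
time_s: 7.3
tcp_pos: [0.5329, 0.3003, 0.3044]
ee_rot: [[-0.979, -0.206, 0.001], [-0.206, 0.979, 0.0], [-0.001, 0.0, -1.0]]
wrist_force: [0.4, -0.3, 0.4]
gripper_width: 0.393
gripper_force: 0.0
```

>>> {"method": "jog_arm", "body": {"increments": [[0,0,1,0],[0,0,1,0],[0,0,1,0],[0,0,0.9,0],[0,0,0.7,0],[0,0,0.6,0],[0,0,0.55,0],[0,0,0,0],[0,0,0,0]]}}

```text
time_s: 8.2
tcp_pos: [0.5335, 0.3001, 0.1898]
ee_rot: [[-0.979, -0.205, 0.0], [-0.205, 0.979, 0.0], [-0.0, 0.0, -1.0]]
wrist_force: [0.2, -0.0, 0.7]
gripper_width: 0.392
gripper_force: 0.0
```

>>> {"method": "jog_arm", "body": {"increments": [[0,0,0,0],[0,0,0,0],[0,0,0,0],[0,0,0,0],[0,0,0,0]], "grip": 0}}

```text
time_s: 8.7
tcp_pos: [0.5334, 0.3, 0.19]
ee_rot: [[-0.979, -0.205, 0.0], [-0.205, 0.979, 0.0], [-0.0, 0.0, -1.0]]
wrist_force: [0.8, -0.7, 0.1]
gripper_width: 0.249
gripper_force: 30.0
```

>>> {"method": "jog_arm", "body": {"increments": [[0,0,-0.5,0],[0,0,-1,0],[0,0,-1,0],[0,0,-1,0],[0,0,-1,0],[0,0,-1,0],[0,-1,-1,0],[0.2,-1,-1,0],[0.2,-1,-1,0],[0.2,-1,-1,0]]}}

```text
time_s: 9.7
tcp_pos: [0.5376, 0.2181, 0.3809]
ee_rot: [[-0.979, -0.205, -0.0], [-0.205, 0.979, -0.0], [0.0, 0.0, -1.0]]
wrist_force: [0.1, 1.1, -1.8]
gripper_width: 0.25
gripper_force: 30.0
```

>>> {"method": "jog_arm", "body": {"increments": [[0.2,-1,-1,0],[0.2,-1,-1,0],[0.2,-1,-1,0],[0.2,-1,-1,0],[0.2,-1,-1,0],[0.2,-1,0,0],[0.2,-1,0,0],[0.2,-1,0,0],[0.2,-1,0,0],[0.2,-1,0,0]]}}

```text
time_s: 10.7
tcp_pos: [0.5391, 0.0142, 0.4801]
ee_rot: [[-0.979, -0.204, -0.0], [-0.204, 0.979, 0.0], [0.0, 0.0, -1.0]]
wrist_force: [0.5, 0.9, -1.7]
gripper_width: 0.251
gripper_force: 30.0
```

>>> {"method": "jog_arm", "body": {"increments": [[0.2,-1,0,0],[0.2,-1,0,0],[0.2,-1,0,0],[0.2,-1,0,0],[0.2,-1,0,0],[0.2,-1,0,0],[0.2,-1,0,0],[0,-1,0,0],[0,-1,0,0],[0,-1,0,0]]}}

```text
time_s: 11.7
tcp_pos: [0.5528, -0.1871, 0.4801]
ee_rot: [[-0.979, -0.204, -0.0], [-0.204, 0.979, 0.0], [0.0, 0.0, -1.0]]
wrist_force: [0.1, -0.0, -1.5]
gripper_width: 0.252
gripper_force: 30.0
```

>>> {"method": "jog_arm", "body": {"increments": [[0,-1,0,0],[0,0,0,0],[0,0,0,0]]}}

```text
time_s: 12.0
tcp_pos: [0.557, -0.2061, 0.4796]
ee_rot: [[-0.979, -0.204, -0.001], [-0.204, 0.979, 0.001], [0.001, 0.001, -1.0]]
wrist_force: [-1.2, 0.7, -2.3]
gripper_width: 0.249
gripper_force: 30.0
```

```bash
python3 - <<'E'
from h import *
C,im,o=look("wrist","w3",keys=("black_stray","red_0"),z=.02); s=sense(); print(s["tcp_pos"],s["gripper_width"])
for k in ("rack","holddown"):
  for cf,m in masks("wrist",k):
    v,u=np.nonzero(m);P=plane(C,np.c_[u,v],.05)[:,:2].astype(np.float32);print(k,cf,cv2.minAreaRect(P))
for n in ("scene","side"): look(n,n+"2",keys=("black_stray",))
E
```

```text
wrist black_stray 0.65 2333 [ 0.4103 -0.2196] 4.3 [0.037 0.126] -9 0.006
wrist red_0 0.79 785 [0.6115 0.1499] -157.6 [0.028 0.107] 7 0.001
wrist red_0 0.66 3416 [0.5529 0.1039] -164.7 [0.044 0.172] 175 0.002
wrist red_0 0.64 7793 [ 0.6912 -0.1786] -168.4 [0.081 0.28 ] 218 0.0
wrist red_0 0.53 660 [ 0.6934 -0.3186] 98.5 [0.029 0.348] 0 0.013
[ 0.5570701  -0.20528498  0.47998655] 0.25330814177615935
rack 0.59 ((0.565490186214447, -0.24822576344013214), (0.35028016567230225, 0.4180268347263336), 11.687277793884277)
holddown 0.96 ((0.701755702495575, -0.26980602741241455), (0.08444652706384659, 0.3253476917743683), 7.920156955718994)
scene black_stray 0.66 299 [0.5073 0.3446] -170.0 [0.038 0.174] 104 0.005
scene black_stray 0.43 127 [ 0.4488 -0.2265] 10.3 [0.037 0.153] -14 0.006
side black_stray 0.73 231 [ 0.4355 -0.224 ] 6.8 [0.051 0.173] 0 0.004
```

View pics/w3.png

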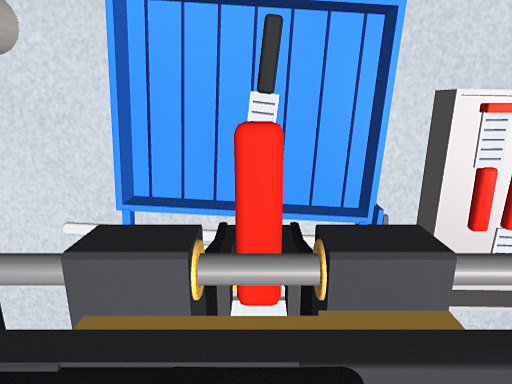

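The held red is at (259,215). Behind it the rack shows its rear rim corners near (121,212) and (373,219). The stray's black handle runs from (273,15) to (266,93), at about mid-width. I'll work out the rack frame.

```bash
python3 - <<'E'
from h import *
C=cam("wrist"); im=cv2.imread("pics/w3.png").astype(int)
blue=((im[...,0]-im[...,2])>60)
def line(pts): return pts.mean(0),np.linalg.svd(pts-pts.mean(0))[2][0]
rows=range(20,190,5); inb=lambda v:np.nonzero(blue[v,90:420])[0]+90
Lp=np.array([[inb(v)[0],v] for v in rows],float); Rp=np.array([[inb(v)[-1]+1,v] for v in rows],float)
cols=[c for c in range(150,352,5) if not 225<c<320]
Bp=np.array([[c,np.nonzero(blue[150:222,c])[0][-1]+151] for c in cols],float)
for n,p in (("L",Lp),("R",Rp),("rear",Bp)):
    P=plane(C,p,.05)[:,:2]; P=P[np.abs(P-np.median(P,0)).max(1)<.25]; c,d=line(P); res=np.abs((P-c)@[-d[1],d[0]]); print(n,c.round(4),np.degrees(np.arctan2(d[1],d[0])).round(1),res.max().round(4), P[0].round(4),P[-1].round(4))
H=plane(C,np.array([[273,15],[266,93],[270,54.]]),.022)[:,:2]; print("stray handle",H.round(4), np.degrees(np.arctan2(*(H[1]-H[0])[::-1])))
im=cv2.imread("pics/w3.png"); dark=(im.max(2)<75); dark[:,:240]=0; dark[:,300:]=0; dark[100:]=0; v,u=np.nonzero(dark)
P=plane(C,np.c_[u,v],.022)[:,:2].astype(np.float32); print("handle rect",cv2.minAreaRect(P),len(P))
E
```

```text
L [ 0.5285 -0.3887] 8.6 0.0006 [ 0.4397 -0.4018] [ 0.6244 -0.3738]
R [ 0.4617 -0.068 ] 8.5 0.0006 [ 0.3729 -0.0815] [ 0.5577 -0.0538]
rear [ 0.6357 -0.2235] 98.8 0.001 [ 0.6519 -0.3268] [ 0.6119 -0.0757]
stray handle [[ 0.3911 -0.2236]
 [ 0.4785 -0.2132]
 [ 0.4335 -0.218 ]] 6.762841588797825
handle rect ((0.43142303824424744, -0.22892874479293823), (0.09721831232309341, 0.05585164576768875), 8.322745323181152) 1357
```

```bash
cat >> h.py <<'E'
RC=np.array([.5048,-.2270]); RY=8.6
def rk(x,y):
    a=np.radians(RY); d=np.array([np.cos(a),np.sin(a)]); return RC+d*x+np.array([-d[1],d[0]])*y
def inrk(p,yaw=0):
    a=np.radians(RY); d=np.array([np.cos(a),np.sin(a)]); q=np.array(p)-RC; return np.round([q@d,q@[-d[1],d[0]]],4),round(yaw-RY,1)
E
python3 - <<'E'
from h import *
plan(rk(-.055,-.110),RY,.029)
E
```

```text
turn units 0.71 shift units x,y,z [ 4.76 -6.17 14.34] target tcp [ 0.4817 -0.3417  0.193 ]
```

>>> {"method": "jog_arm", "body": {"increments": [[0,0,0,0.71],[0.68,-0.88,0,0],[0.68,-0.88,0,0],[0.68,-0.88,0,0],[0.68,-0.88,0,0],[0.68,-0.88,0,0],[0.68,-0.88,0,0],[0.68,-0.89,1,0],[0,0,1,0],[0,0,1,0]]}}

```text
time_s: 13.45
tcp_pos: [0.481, -0.3426, 0.4192]
ee_rot: [[-0.989, -0.147, 0.001], [-0.147, 0.989, -0.0], [-0.0, -0.0, -1.0]]
wrist_force: [0.4, 0.6, -0.6]
gripper_width: 0.254
gripper_force: 30.0
```

>>> {"method": "jog_arm", "body": {"increments": [[0,0,1,0],[0,0,1,0],[0,0,1,0],[0,0,1,0],[0,0,1,0],[0,0,1,0],[0,0,1,0],[0,0,1,0],[0,0,1,0],[0,0,1,0]]}}

```text
time_s: 14.45
tcp_pos: [0.4818, -0.3421, 0.2192]
ee_rot: [[-0.989, -0.149, 0.001], [-0.149, 0.989, -0.0], [-0.0, -0.0, -1.0]]
wrist_force: [-0.4, -0.5, -1.2]
gripper_width: 0.248
gripper_force: 30.0
```

>>> {"method": "jog_arm", "body": {"increments": [[0,0,0.6,0],[0,0,0.45,0],[0,0,0.3,0],[0,0,0,0],[0,0,0,0]]}}

```text
time_s: 14.95
tcp_pos: [0.4818, -0.3422, 0.1933]
ee_rot: [[-0.989, -0.149, 0.001], [-0.149, 0.989, -0.0], [-0.001, -0.001, -1.0]]
wrist_force: [0.0, -0.2, -2.1]
gripper_width: 0.249
gripper_force: 30.0
```

>>> {"method": "jog_arm", "body": {"increments": [[0,0,0,0],[0,0,0,0],[0,0,0,0],[0,0,0,0]], "grip": 34}}

```text
time_s: 15.35
tcp_pos: [0.4816, -0.3421, 0.1931]
ee_rot: [[-0.989, -0.149, 0.001], [-0.149, 0.989, -0.0], [-0.001, -0.0, -1.0]]
wrist_force: [0.3, 0.6, -0.1]
gripper_width: 0.385
gripper_force: 0.0
```

>>> {"method": "jog_arm", "body": {"increments": [[0,0,-0.5,0],[0,0,-1,0],[0,0,-1,0],[0,0,-1,0],[0,0,-1,0],[0,0,-1,0],[0,0,-1,0],[0,0,-1,0],[0,0,-1,0],[0,0,0,0]]}}

```text
time_s: 16.35
tcp_pos: [0.482, -0.3424, 0.3669]
ee_rot: [[-0.989, -0.149, 0.007], [-0.149, 0.989, -0.004], [-0.006, -0.005, -1.0]]
wrist_force: [0.4, 0.3, 0.4]
gripper_width: 0.39
gripper_force: 0.0
```

```bash
python3 - <<'E'
from h import *
C,im,o=look("wrist","w4",keys=("black_stray","red_0"),z=.02)
for k,g in o: print(k,inrk(g[0],g[1]))
C,im,o=look("side","side3",keys=("black_stray","red_0"),z=.02)
for k,g in o: print(k,inrk(g[0],g[1]))
C,im,o=look("scene","scene3",keys=("black_stray","red_0"),z=.02)
for k,g in o: print(k,inrk(g[0],g[1]))
s=sense();print(s["tcp_pos"])
E
```

```text
wrist black_stray 0.66 3858 [ 0.4128 -0.224 ] 6.4 [0.038 0.129] -3 0.005
wrist black_stray 0.35 3856 [ 0.4538 -0.346 ] 7.8 [0.036 0.145] 215 0.006
wrist red_0 0.88 3923 [ 0.4538 -0.3459] 7.8 [0.036 0.145] 215 0.006
black_stray (array([-0.0905,  0.0167]), -2.2)
black_stray (array([-0.0682, -0.11  ]), -0.8)
red_0 (array([-0.0682, -0.1099]), -0.8)
side black_stray 0.73 534 [ 0.8773 -0.1251] 116.5 [0.069 0.27 ] 19 0.003
side black_stray 0.67 179 [ 0.4347 -0.216 ] 4.1 [0.037 0.165] 1 0.0
side black_stray 0.66 3113 [ 0.5487 -0.3797] 98.1 [0.316 0.601] -99 0.006
side black_stray 0.54 427 [0.5277 0.2492] 9.9 [0.047 0.171] 0 0.004
side red_0 0.78 334 [0.5419 0.1549] 9.9 [0.043 0.17 ] 145 0.008
side red_0 0.71 427 [0.5055 0.3471] -170.0 [0.034 0.169] 146 0.007
side red_0 0.64 315 [0.552  0.1093] -166.0 [0.037 0.166] 142 0.0
side red_0 0.63 193 [ 0.5486 -0.3276] -170.2 [0.048 0.17 ] 12 0.0
side red_0 0.56 417 [0.5407 0.2046] 9.9 [0.045 0.173] 131 0.004
black_stray (array([0.3835, 0.0451]), 107.9)
black_stray (array([-0.0677,  0.0214]), -4.5)
black_stray (array([ 0.0206, -0.1575]), 89.5)
black_s
[... 428 characters left out ...]
110 0.006
scene red_0 0.66 359 [0.5459 0.1458] 11.5 [0.039 0.175] 107 0.002
scene red_0 0.63 296 [0.506  0.3456] -168.5 [0.037 0.174] 102 0.003
scene red_0 0.6 319 [ 0.471  -0.3483] 12.5 [0.038 0.173] 115 0.002
scene red_0 0.59 246 [0.2014 0.4306] -79.5 [0.041 0.171] 107 0.004
scene red_0 0.33 783 [ 0.556  -0.1657] -80.3 [0.195 0.346] 75 0.0
black_stray (array([0.0162, 0.0154]), -185.6)
red_0 (array([0.1022, 0.4194]), 1.6)
red_0 (array([0.0993, 0.3166]), -177.2)
red_0 (array([0.0964, 0.3625]), 2.9)
red_0 (array([0.0868, 0.566 ]), -177.1)
red_0 (array([-0.0516, -0.1149]), 3.9)
red_0 (array([-0.2017,  0.6956]), -88.1)
red_0 (array([0.0598, 0.053 ]), -88.9)
[ 0.48152514 -0.34203749  0.36204818]
```

View pics/w4.png

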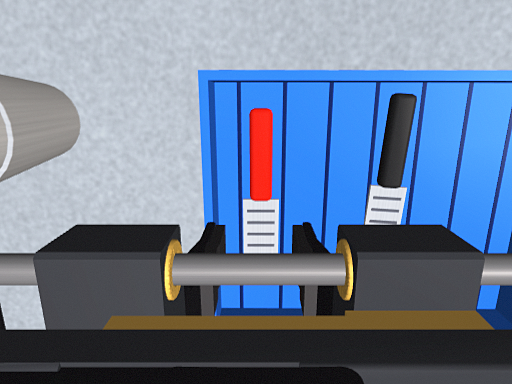

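The placed red lies flat at (260,155), within 1 mm of the target. The stray's handle runs from (402,95) to (391,187). Next I'll pick up the stray.

```bash
python3 - <<'E'
from h import *
plan((.434,-.221),6.4,.028)
E
```

```text
turn units 0.47 shift units x,y,z [0.94 6.28 8.5 ] target tcp [ 0.4489 -0.2193  0.192 ]
```

>>> {"method": "jog_arm", "body": {"increments": [[0,0,0,0.47],[0.14,0.9,0,0],[0.14,0.9,0,0],[0.14,0.9,0,0],[0.13,0.9,0,0],[0.13,0.9,0,0],[0.13,0.9,0,0],[0.13,0.88,0,0],[0,0,1,0],[0,0,1,0]]}}

```text
time_s: 17.8
tcp_pos: [0.4489, -0.2188, 0.3229]
ee_rot: [[-0.994, -0.112, 0.002], [-0.112, 0.994, -0.0], [-0.002, -0.001, -1.0]]
wrist_force: [-0.2, 0.2, -0.1]
gripper_width: 0.39
gripper_force: 0.0
```

>>> {"method": "jog_arm", "body": {"increments": [[0,0,1,0],[0,0,1,0],[0,0,1,0],[0,0,1,0],[0,0,1,0],[0,0,0.8,0],[0,0,0.5,0],[0,0,0.2,0],[0,0,0,0],[0,0,0,0]]}}

```text
time_s: 18.8
tcp_pos: [0.4492, -0.2194, 0.1933]
ee_rot: [[-0.994, -0.112, 0.001], [-0.112, 0.994, -0.0], [-0.001, -0.0, -1.0]]
wrist_force: [0.0, -0.0, 0.2]
gripper_width: 0.39
gripper_force: 0.0
```

>>> {"method": "jog_arm", "body": {"increments": [[0,0,0,0],[0,0,0,0],[0,0,0,0],[0,0,0,0],[0,0,0,0]], "grip": 0}}

```text
time_s: 19.3
tcp_pos: [0.4491, -0.2193, 0.1933]
ee_rot: [[-0.994, -0.112, 0.001], [-0.112, 0.994, -0.0], [-0.001, -0.0, -1.0]]
wrist_force: [-0.4, 1.8, 5.6]
gripper_width: 0.251
gripper_force: 29.9
```

```bash
python3 - <<'E'
from h import *
plan((.5187,.2968),11.8,.027)
E
```

```text
turn units -1.18 shift units x,y,z [-9.44 24.55  0.12] target tcp [0.5334 0.2999 0.191 ]
```

>>> {"method": "jog_arm", "body": {"increments": [[0,0,-0.5,0],[0,0,-1,0],[0,0,-1,0],[0,0,-1,0],[0,0,-1,0],[0,0,-1,0],[0,0,-1,0],[0,0,-0.5,0],[0,0,0,-0.59],[0,0,0,-0.59]]}}

```text
time_s: 20.3
tcp_pos: [0.4485, -0.2193, 0.3329]
ee_rot: [[-0.979, -0.206, 0.0], [-0.206, 0.979, 0.0], [-0.0, 0.0, -1.0]]
wrist_force: [-0.3, -0.7, -1.5]
gripper_width: 0.244
gripper_force: 29.9
```

>>> {"method": "jog_arm", "body": {"increments": [[0,1,0,0],[0,1,0,0],[0,1,0,0],[0,1,0,0],[0,1,0,0],[0,1,0,0],[0,1,0,0],[0,1,0,0],[0,1,0,0],[0,1,0,0]]}}

```text
time_s: 21.3
tcp_pos: [0.4074, -0.0229, 0.3324]
ee_rot: [[-0.979, -0.204, -0.001], [-0.204, 0.979, -0.0], [0.001, 0.0, -1.0]]
wrist_force: [0.6, -0.5, -0.3]
gripper_width: 0.249
gripper_force: 29.9
```

>>> {"method": "jog_arm", "body": {"increments": [[-0.9,0.97,0,0],[-0.9,0.97,0,0],[-0.9,0.97,0,0],[-0.9,0.97,0,0],[-0.9,0.97,0,0],[-0.9,0.97,0,0],[-0.9,0.97,0,0],[-0.9,0.97,0,0],[-0.9,0.97,0,0],[-0.9,0.97,0,0]]}}

```text
time_s: 22.3
tcp_pos: [0.5447, 0.2039, 0.3321]
ee_rot: [[-0.979, -0.204, -0.001], [-0.204, 0.979, -0.001], [0.002, -0.0, -1.0]]
wrist_force: [-0.2, 0.1, -1.0]
gripper_width: 0.25
gripper_force: 29.9
```

>>> {"method": "jog_arm", "body": {"increments": [[-0.44,0.97,0,0],[0,0.97,0,0],[0,0.97,0,0],[0,0.97,0,0],[0,0.97,0,0],[0,0,0,0]]}}

```text
time_s: 22.9
tcp_pos: [0.5325, 0.3024, 0.3328]
ee_rot: [[-0.978, -0.207, 0.001], [-0.207, 0.978, 0.001], [-0.001, 0.001, -1.0]]
wrist_force: [0.5, -0.1, -0.5]
gripper_width: 0.248
gripper_force: 29.9
```

```bash
python3 - <<'E'
from h import *
plan((.5187,.2968),11.8,.027)
look("side","side4",z=.02)
E
```

```text
turn units 0.04 shift units x,y,z [-0.01 -0.13  7.09] target tcp [0.5334 0.2999 0.191 ]
side red_0 0.89 595 [0.1959 0.4407] -80.3 [0.042 0.176] 145 0.005
side red_0 0.74 240 [0.5237 0.096 ] -170.1 [0.046 0.11 ] 69 0.005
side red_0 0.74 183 [0.5375 0.2081] 12.8 [0.024 0.168] 133 0.0
side red_0 0.66 387 [0.5054 0.3471] -170.0 [0.034 0.163] 143 0.007
side red_0 0.52 78 [0.6242 0.1558] -171.8 [0.025 0.17 ] 33 0.007
side red_0 0.46 30 [ 0.6771 -0.4833] -79.9 [0.03  0.195] -16 0.012
side black_bin 0.91 440 [0.5274 0.2492] 9.9 [0.047 0.171] 0 0.004
```

>>> {"method": "jog_arm", "body": {"increments": [[0,-0.13,1,0],[0,0,1,0],[0,0,1,0],[0,0,1,0],[0,0,1,0],[0,0,1,0],[0,0,0.6,0],[0,0,0.4,0],[0,0,0.1,0],[0,0,0,0]]}}

```text
time_s: 24.05
tcp_pos: [0.5341, 0.2973, 0.1915]
ee_rot: [[-0.979, -0.204, 0.001], [-0.204, 0.979, 0.001], [-0.001, 0.001, -1.0]]
wrist_force: [1.2, -0.4, -0.5]
gripper_width: 0.251
gripper_force: 30.0
```

>>> {"method": "jog_arm", "body": {"increments": [[0,0,0,0],[0,0,0,0],[0,0,0,0],[0,0,0,0]], "grip": 33}}

```text
time_s: 24.45
tcp_pos: [0.5338, 0.2975, 0.191]
ee_rot: [[-0.979, -0.205, 0.0], [-0.205, 0.979, 0.0], [-0.001, 0.0, -1.0]]
wrist_force: [0.2, 0.3, -0.4]
gripper_width: 0.375
gripper_force: 0.0
```

>>> {"method": "jog_arm", "body": {"increments": [[0,0,-0.5,0],[0,0,-1,0],[0,0,-1,0],[0,0,-1,0],[-1,-0.5,-1,0],[-1,-0.5,-1,0],[-1,-0.5,-1,0],[-1,-0.5,-1,0],[-1,-0.5,-1,0],[-1,0,-1,0]]}}

```text
time_s: 25.45
tcp_pos: [0.6622, 0.2717, 0.3828]
ee_rot: [[-0.979, -0.203, 0.001], [-0.203, 0.979, 0.0], [-0.001, 0.0, -1.0]]
wrist_force: [1.0, 0.3, 0.2]
gripper_width: 0.383
gripper_force: 0.0
```

>>> {"method": "jog_arm", "body": {"increments": [[0,0,-1,0],[0,0,-1,0],[0,0,0,0],[0,0,0,0]]}}

```text
time_s: 25.85
tcp_pos: [0.6611, 0.2728, 0.4211]
ee_rot: [[-0.979, -0.204, 0.0], [-0.204, 0.979, 0.001], [-0.0, 0.001, -1.0]]
wrist_force: [-0.3, 0.1, -1.5]
gripper_width: 0.379
gripper_force: 0.0
```

```bash
python3 - <<'E'
from h import *
C,im,o=look("wrist","w5",z=.018)
E
```

```text
wrist red_0 0.95 1737 [0.6009 0.1148] -166.0 [0.025 0.073] 199 0.001
wrist red_0 0.73 1718 [0.5531 0.3525] -169.2 [0.025 0.075] 182 0.001
wrist red_0 0.66 4520 [0.545  0.2029] 10.5 [0.038 0.163] 197 0.006
wrist red_0 0.56 4488 [0.5508 0.1545] 7.1 [0.039 0.155] 195 0.004
wrist black_bin 0.67 4093 [0.5337 0.2485] 8.9 [0.036 0.16 ] -2 0.006
wrist black_bin 0.5 52168 [0.5986 0.1934] 100.8 [0.19  0.439] 0 0.001
```

View pics/w5.png

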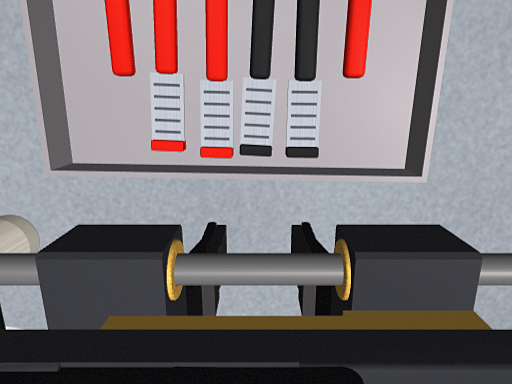

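Both blacks lie flat in the bin, with feet at (257,150) and (302,152). Next is red C, the one left of the blacks (handle at (216,40)).

```bash
python3 - <<'E'
from h import *
plan((.540,.203),9.8,.026)
E
```

```text
turn units 0.44 shift units x,y,z [ 5.81 -2.41 11.47] target tcp [0.5548 0.2056 0.19  ]
```

>>> {"method": "jog_arm", "body": {"increments": [[0,0,0,0.44],[0.97,-0.4,1,0],[0.97,-0.4,1,0],[0.97,-0.4,1,0],[0.97,-0.4,1,0],[0.97,-0.4,1,0],[0.96,-0.41,1,0],[0,0,1,0],[0,0,1,0],[0,0,1,0]], "grip": 33}}

```text
time_s: 27.0
tcp_pos: [0.5546, 0.2054, 0.2395]
ee_rot: [[-0.985, -0.17, -0.001], [-0.17, 0.985, -0.001], [0.001, -0.001, -1.0]]
wrist_force: [1.8, 1.0, -0.2]
gripper_width: 0.382
gripper_force: 0.0
```

>>> {"method": "jog_arm", "body": {"increments": [[0,0,0.9,0],[0,0,0.7,0],[0,0,0.5,0],[0,0,0.37,0],[0,0,0,0],[0,0,0,0]]}}

```text
time_s: 27.6
tcp_pos: [0.5553, 0.2058, 0.1917]
ee_rot: [[-0.985, -0.17, 0.001], [-0.17, 0.985, 0.0], [-0.001, 0.0, -1.0]]
wrist_force: [0.2, 0.9, -0.2]
gripper_width: 0.377
gripper_force: 0.0
```

>>> {"method": "jog_arm", "body": {"increments": [[0,0,0,0],[0,0,0,0],[0,0,0,0],[0,0,0,0],[0,0,0,0]], "grip": 0}}

```text
time_s: 28.1
tcp_pos: [0.5553, 0.2058, 0.192]
ee_rot: [[-0.985, -0.17, 0.001], [-0.17, 0.985, 0.0], [-0.001, 0.0, -1.0]]
wrist_force: [-1.3, 0.2, 4.3]
gripper_width: 0.249
gripper_force: 30.0
```

>>> {"method": "jog_arm", "body": {"increments": [[0,0,-0.5,0],[0,0,-1,0],[0,0,-1,0],[0,0,-1,0],[0,0,-1,0],[0,0,-1,0],[0,0,-1,0],[0,0,-0.5,0.26],[0,0,0,0]]}}

```text
time_s: 29.0
tcp_pos: [0.5553, 0.2058, 0.3328]
ee_rot: [[-0.989, -0.149, 0.002], [-0.149, 0.989, 0.002], [-0.003, 0.001, -1.0]]
wrist_force: [-0.7, -0.1, -1.6]
gripper_width: 0.25
gripper_force: 30.0
```

>>> {"method": "jog_arm", "body": {"increments": [[0.77,-1,0,0],[0.77,-1,0,0],[0.77,-1,0,0],[0.77,-1,0,0],[0.77,-1,0,0],[0.77,-1,0,0],[0.77,-1,0,0],[0.77,-1,0,0],[0.77,-1,0,0],[0.77,-1,0,0]]}}

```text
time_s: 30.0
tcp_pos: [0.4316, -0.016, 0.3302]
ee_rot: [[-0.989, -0.149, -0.003], [-0.149, 0.989, -0.0], [0.003, -0.0, -1.0]]
wrist_force: [-0.5, 0.6, -1.3]
gripper_width: 0.251
gripper_force: 30.0
```

>>> {"method": "jog_arm", "body": {"increments": [[0,-1,0,0],[0,-1,0,0],[0,-1,0,0],[0,-1,0,0],[0,-1,0,0],[0,-1,0,0],[0,-1,0,0],[0,-1,0,0],[0,-1,0,0],[0,-1,0,0]]}}

```text
time_s: 31.0
tcp_pos: [0.4622, -0.2135, 0.3299]
ee_rot: [[-0.989, -0.149, -0.003], [-0.149, 0.989, 0.001], [0.003, 0.001, -1.0]]
wrist_force: [0.4, -0.7, -1.7]
gripper_width: 0.25
gripper_force: 30.0
```

>>> {"method": "jog_arm", "body": {"increments": [[0,-1,0,0],[0,-1,0,0],[0,-1,0,0],[0,-0.77,0,0],[0,0,0,0],[0,0,0,0]]}}

```text
time_s: 31.6
tcp_pos: [0.4736, -0.2873, 0.3305]
ee_rot: [[-0.989, -0.149, -0.002], [-0.149, 0.989, 0.001], [0.002, 0.001, -1.0]]
wrist_force: [-0.0, 0.2, -2.2]
gripper_width: 0.25
gripper_force: 30.0
```

```bash
python3 - <<'E'
from h import *
plan(rk(-.055,-.055),RY,.0305)
C,im,o=look("side","side5",z=.02)
for k,g in o: print(k,inrk(g[0],g[1]))
print(sense()["gripper_width"])
E
```

```text
turn units -0.01 shift units x,y,z [ 0.01 -0.    6.8 ] target tcp [ 0.4735 -0.2874  0.1945]
side red_0 0.94 575 [0.1944 0.4423] -80.3 [0.038 0.172] 153 0.006
side red_0 0.89 370 [0.5423 0.1526] 9.9 [0.039 0.17 ] 142 0.005
side red_0 0.8 343 [0.4718 0.087 ] 9.9 [0.046 0.169] 12 0.005
side red_0 0.73 170 [ 0.4876 -0.5052] 9.7 [0.056 0.193] 150 0.0
side red_0 0.72 206 [ 0.5486 -0.3276] -170.2 [0.048 0.17 ] -2 0.0
side red_0 0.61 490 [0.4252 0.3311] 7.5 [0.041 0.169] 5 0.002
side black_bin 0.62 417 [0.5271 0.2493] 9.9 [0.039 0.17 ] 0 0.004
red_0 (array([-0.2068,  0.7082]), -88.9)
red_0 (array([0.0938, 0.3697]), 1.3)
red_0 (array([0.0143, 0.3154]), 1.3)
red_0 (array([-0.0586, -0.2725]), 1.1)
red_0 (array([ 0.0283, -0.106 ]), -178.8)
red_0 (array([0.0048, 0.5637]), -1.1)
black_bin (array([0.0933, 0.4676]), 1.3)
0.24825491275733713
```

>>> {"method": "jog_arm", "body": {"increments": [[0,0,1,0],[0,0,1,0],[0,0,1,0],[0,0,1,0],[0,0,1,0],[0,0,0.8,0],[0,0,0.6,0],[0,0,0.4,0],[0,0,0,0],[0,0,0,0]]}}

```text
time_s: 32.75
tcp_pos: [0.4742, -0.2873, 0.1958]
ee_rot: [[-0.989, -0.15, 0.001], [-0.15, 0.989, -0.0], [-0.001, -0.0, -1.0]]
wrist_force: [0.4, 0.5, -2.2]
gripper_width: 0.25
gripper_force: 30.0
```

>>> {"method": "jog_arm", "body": {"increments": [[0,0,0,0],[0,0,0,0],[0,0,0,0],[0,0,0,0]], "grip": 33}}

```text
time_s: 33.15
tcp_pos: [0.474, -0.2874, 0.1957]
ee_rot: [[-0.989, -0.149, 0.001], [-0.149, 0.989, -0.0], [-0.001, -0.0, -1.0]]
wrist_force: [-0.1, 0.3, -0.2]
gripper_width: 0.373
gripper_force: 0.0
```

>>> {"method": "jog_arm", "body": {"increments": [[0,0,-0.5,0],[0,0,-1,0],[0,0,-1,0],[0,0,-1,0],[0,0,-1,0],[0,0,-1,0],[0,0,-1,0],[0,1,-1,0],[0,1,-1,0],[0,1,-1,0]]}}

```text
time_s: 34.15
tcp_pos: [0.4644, -0.2275, 0.3869]
ee_rot: [[-0.989, -0.149, 0.001], [-0.149, 0.989, -0.0], [-0.001, -0.0, -1.0]]
wrist_force: [-0.2, 0.6, 0.3]
gripper_width: 0.377
gripper_force: 0.0
```

>>> {"method": "jog_arm", "body": {"increments": [[0,1,-1,0],[0,1,-1,0],[0,1,-1,0],[0,1,0,0],[0,1,0,0],[0,1,0,0],[0,1,0,0],[0,1,0,0],[0,1,0,0],[-1,1,0,0]]}}

```text
time_s: 35.15
tcp_pos: [0.4529, -0.027, 0.4467]
ee_rot: [[-0.989, -0.149, 0.001], [-0.149, 0.989, 0.001], [-0.001, 0.0, -1.0]]
wrist_force: [0.5, 0.4, -0.7]
gripper_width: 0.38
gripper_force: 0.0
```

>>> {"method": "jog_arm", "body": {"increments": [[-1,1,0,0],[-1,1,0,0],[-1,1,0,0],[-1,1,0,0],[-1,1,0,0],[-1,1,0,0],[-1,1,0,0],[-1,1,0,0],[-1,1,0,0],[-0.9,1,0,0]]}}

```text
time_s: 36.15
tcp_pos: [0.6211, 0.2008, 0.4461]
ee_rot: [[-0.989, -0.149, 0.0], [-0.149, 0.989, 0.0], [-0.0, 0.0, -1.0]]
wrist_force: [-0.6, 0.0, 0.3]
gripper_width: 0.376
gripper_force: 0.0
```

>>> {"method": "jog_arm", "body": {"increments": [[0,0,0,0],[0,0,0,0]]}}

```text
time_s: 36.35
tcp_pos: [0.6206, 0.2002, 0.4453]
ee_rot: [[-0.989, -0.15, -0.001], [-0.15, 0.989, -0.0], [0.001, -0.0, -1.0]]
wrist_force: [-0.9, -0.7, 0.2]
gripper_width: 0.379
gripper_force: 0.0
```

```bash
python3 - <<'E'
from h import *
print(sense()["tcp_pos"])
C,im,o=look("wrist","w6",z=.018)
C,im,o=look("scene","sc6",keys=("red_0",),z=.02)
for k,g in o: print(k,inrk(g[0],g[1]))
plan((.5425,.152),8.3,.027)
E
```

```text
[0.62056785 0.20021138 0.44532764]
wrist red_0 0.84 3109 [0.527  0.3476] -169.6 [0.037 0.128] 180 0.005
wrist red_0 0.75 3351 [0.569  0.1058] -168.0 [0.037 0.14 ] 205 0.006
wrist red_0 0.57 3738 [0.5428 0.1497] 9.0 [0.038 0.173] 207 0.006
wrist black_bin 0.95 3750 [0.5274 0.2492] 7.5 [0.038 0.172] -1 0.005
scene red_0 0.89 350 [0.545  0.1462] 10.5 [0.04  0.171] 112 0.004
scene red_0 0.77 308 [ 0.471  -0.3425] 8.4 [0.036 0.172] 112 0.007
scene red_0 0.73 263 [ 0.4598 -0.2813] 5.0 [0.034 0.17 ] 125 0.0
scene red_0 0.66 198 [0.2059 0.4141] -80.7 [0.042 0.136] 113 0.004
scene red_0 0.52 332 [0.5532 0.1022] -169.6 [0.041 0.175] 115 0.008
red_0 (array([0.0956, 0.363 ]), 1.9)
red_0 (array([-0.0507, -0.1091]), -0.2)
red_0 (array([-0.0526, -0.047 ]), -3.6)
red_0 (array([-0.1997,  0.6786]), -89.3)
red_0 (array([0.0971, 0.3183]), -178.2)
turn units 0.06 shift units x,y,z [ 3.44 -1.77 12.75] target tcp [0.5573 0.1542 0.191 ]
```

>>> {"method": "jog_arm", "body": {"increments": [[0.86,-0.46,1,0],[0.86,-0.46,1,0],[0.86,-0.46,1,0],[0.86,-0.46,1,0],[0,0,1,0],[0,0,1,0],[0,0,1,0],[0,0,1,0],[0,0,1,0],[0,0,1,0]], "grip": 32}}

```text
time_s: 37.6
tcp_pos: [0.5581, 0.1529, 0.2453]
ee_rot: [[-0.989, -0.149, 0.001], [-0.149, 0.989, 0.0], [-0.001, 0.0, -1.0]]
wrist_force: [0.3, -0.5, -0.8]
gripper_width: 0.368
gripper_force: 0.0
```

>>> {"method": "jog_arm", "body": {"increments": [[0,0,1,0],[0,0,0.8,0],[0,0,0.6,0],[0,0,0.35,0],[0,0,0,0],[0,0,0,0]]}}

```text
time_s: 38.2
tcp_pos: [0.5585, 0.1534, 0.191]
ee_rot: [[-0.989, -0.15, 0.001], [-0.15, 0.989, 0.0], [-0.001, 0.0, -1.0]]
wrist_force: [0.1, -0.1, -0.7]
gripper_width: 0.37
gripper_force: 0.0
```

>>> {"method": "jog_arm", "body": {"increments": [[0,0,0,0],[0,0,0,0],[0,0,0,0],[0,0,0,0],[0,0,0,0]], "grip": 0}}

```text
time_s: 38.7
tcp_pos: [0.5584, 0.1535, 0.1911]
ee_rot: [[-0.989, -0.15, 0.001], [-0.15, 0.989, 0.0], [-0.001, 0.0, -1.0]]
wrist_force: [-0.7, 0.6, 6.2]
gripper_width: 0.248
gripper_force: 30.0
```

>>> {"method": "jog_arm", "body": {"increments": [[0,0,-0.5,0],[0,0,-1,0],[0,0,-1,0],[0,0,-1,0],[0,0,-1,0],[0,0,-1,0],[0,0,-1,0],[0,0,-0.5,0],[0,0,0,0]]}}

```text
time_s: 39.6
tcp_pos: [0.5583, 0.1535, 0.3317]
ee_rot: [[-0.989, -0.149, 0.002], [-0.149, 0.989, 0.002], [-0.003, 0.001, -1.0]]
wrist_force: [0.3, -1.0, -1.4]
gripper_width: 0.251
gripper_force: 30.0
```

```bash
python3 - <<'E'
from h import *
plan(rk(-.055,0),RY,.0305)
E
```

```text
turn units -0.0 shift units x,y,z [  7.49 -18.41   6.86] target tcp [ 0.4652 -0.233   0.1945]
```

>>> {"method": "jog_arm", "body": {"increments": [[0.94,-1,0,0],[0.94,-1,0,0],[0.94,-1,0,0],[0.94,-1,0,0],[0.94,-1,0,0],[0.94,-1,0,0],[0.94,-1,0,0],[0.91,-1,0,0],[0,-1,0,0],[0,-1,0,0]]}}

```text
time_s: 40.6
tcp_pos: [0.439, -0.0676, 0.3294]
ee_rot: [[-0.989, -0.149, -0.002], [-0.149, 0.989, 0.0], [0.002, 0.0, -1.0]]
wrist_force: [0.0, -0.1, -0.9]
gripper_width: 0.248
gripper_force: 30.0
```

>>> {"method": "jog_arm", "body": {"increments": [[0,-1,0,0],[0,-1,0,0],[0,-1,0,0],[0,-1,0,0],[0,-1,0,0],[0,-1,0,0],[0,-1,0,0],[0,-1,0,0],[0,-0.41,0,0],[0,0,0,0]]}}

```text
time_s: 41.6
tcp_pos: [0.4649, -0.2336, 0.3292]
ee_rot: [[-0.989, -0.148, -0.002], [-0.148, 0.989, 0.001], [0.002, 0.001, -1.0]]
wrist_force: [-0.8, -0.2, -0.9]
gripper_width: 0.248
gripper_force: 30.0
```

>>> {"method": "jog_arm", "body": {"increments": [[0,0,1,0],[0,0,1,0],[0,0,1,0],[0,0,1,0],[0,0,1,0],[0,0,0.8,0],[0,0,0.6,0],[0,0,0.45,0],[0,0,0,0],[0,0,0,0]]}}

```text
time_s: 42.6
tcp_pos: [0.4653, -0.2328, 0.1935]
ee_rot: [[-0.989, -0.15, 0.001], [-0.15, 0.989, -0.0], [-0.001, -0.0, -1.0]]
wrist_force: [-0.5, -0.6, -0.8]
gripper_width: 0.252
gripper_force: 30.0
```

```bash
python3 - <<'E'
from h import *
s=sense(); print(s["tcp_pos"],s["gripper_width"],s["gripper_force"],s["wrist_force"])
plan(rk(-.055,0),RY,.0305)
C,im,o=look("scene","sc7",keys=("red_0",),z=.02)
for k,g in o: print(k,inrk(g[0],g[1]))
E
```

```text
[ 0.465332   -0.23282366  0.19348439] 0.25161423701590974 29.99569147825241 [-0.52790228 -0.58405808 -0.77655349]
turn units 0.0 shift units x,y,z [ 0.01 -0.01 -0.05] target tcp [ 0.4652 -0.233   0.1945]
scene red_0 0.75 305 [0.5549 0.104 ] -167.2 [0.038 0.174] 119 0.007
scene red_0 0.66 342 [ 0.4723 -0.3496] 12.5 [0.038 0.175] 110 0.001
scene red_0 0.64 205 [ 0.4876 -0.2846] 9.9 [0.033 0.115] 45 0.005
scene red_0 0.52 395 [0.5047 0.3459] -170.0 [0.05 0.18] 88 0.006
scene red_0 0.52 113 [ 0.479 -0.226] 6.2 [0.033 0.117] 132 0.011
red_0 (array([0.099 , 0.3198]), -175.8)
red_0 (array([-0.0505, -0.1164]), 3.9)
red_0 (array([-0.0256, -0.0544]), 1.3)
red_0 (array([0.0856, 0.5665]), -178.6)
red_0 (array([-0.0254,  0.0048]), -2.4)
```

>>> {"method": "jog_arm", "body": {"increments": [[0,0,0,0],[0,0,0,0],[0,0,0,0],[0,0,0,0]], "grip": 33}}

```text
time_s: 43.1
tcp_pos: [0.4652, -0.2331, 0.1935]
ee_rot: [[-0.989, -0.149, 0.0], [-0.149, 0.989, -0.0], [-0.0, -0.0, -1.0]]
wrist_force: [0.8, 0.3, 0.3]
gripper_width: 0.376
gripper_force: 0.0
```

>>> {"method": "jog_arm", "body": {"increments": [[0,0,-0.5,0],[0,0,-1,0],[0,0,-1,0],[0,0,-1,0],[0,0,-1,0],[0,0,-1,0],[0,0,-1,0],[0,0,-1,0],[0,0,-1,0],[0,0,-1,0]]}}

```text
time_s: 44.1
tcp_pos: [0.4647, -0.233, 0.3851]
ee_rot: [[-0.989, -0.149, 0.001], [-0.149, 0.989, -0.0], [-0.001, -0.0, -1.0]]
wrist_force: [0.4, 0.1, -0.0]
gripper_width: 0.381
gripper_force: 0.0
```

>>> {"method": "jog_arm", "body": {"increments": [[0,0.5,-1,0],[0,1,-1,0],[0,1,-1,0],[0,1,0,0],[0,0.5,0,0],[0,0,0,0]]}}

```text
time_s: 44.7
tcp_pos: [0.4526, -0.1532, 0.4437]
ee_rot: [[-0.989, -0.151, 0.0], [-0.151, 0.989, 0.0], [-0.0, 0.0, -1.0]]
wrist_force: [0.4, -0.9, 0.4]
gripper_width: 0.378
gripper_force: 0.0
```

```bash
python3 - <<'E'
from h import *
C,im,o=look("wrist","w8",keys=("red_0",),z=.02)
for k,g in o: print(k,inrk(g[0],g[1]))
s=sense(); print(s["tcp_pos"],s["joints"])
C,im,o=look("side","s8",keys=("red_0",),z=.018)
plan((.5533,.1030),-167.5,.027)
E
```

```text
wrist red_0 0.94 2854 [ 0.4508 -0.3467] 8.8 [0.038 0.141] 210 0.005
wrist red_0 0.81 2806 [ 0.443  -0.2909] 8.3 [0.038 0.142] 215 0.006
wrist red_0 0.75 1846 [0.4294 0.0738] 8.9 [0.045 0.084] 76 0.002
wrist red_0 0.62 3060 [ 0.4491 -0.2355] 8.6 [0.036 0.173] 215 0.006
red_0 (array([-0.0713, -0.1103]), 0.2)
red_0 (array([-0.0707, -0.0539]), -0.3)
red_0 (array([-0.0296,  0.3087]), 0.3)
red_0 (array([-0.0563, -0.0001]), 0.0)
[ 0.45308191 -0.15412582  0.44317261] [ 7.21507205e-01  5.98398086e+00 -1.55775660e+01  9.39804457e-03
 -6.84750413e+01 -8.21115653e+01]
side red_0 0.93 516 [0.1948 0.4411] -79.7 [0.037 0.173] 165 0.004
side red_0 0.88 373 [0.5525 0.1016] -170.1 [0.051 0.176] 132 0.0
side red_0 0.81 223 [ 0.4476 -0.2355] 9.8 [0.036 0.17 ] 121 0.0
side red_0 0.77 469 [0.5046 0.3435] -170.0 [0.038 0.167] 144 0.0
side red_0 0.69 182 [ 0.4711 -0.3479] 9.8 [0.04  0.165] 156 0.0
side red_0 0.69 176 [ 0.4579 -0.2903] 9.8 [0.031 0.161] 156 0.0
turn units 38.41 shift units x,y,z [  6.92 -11.49  12.6 ] target tcp [0.5387 0.0998 0.191 ]
```

View pics/w8.png

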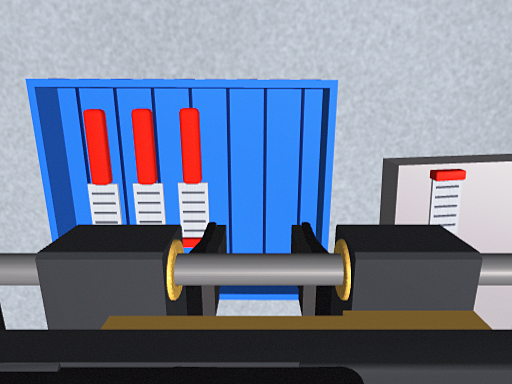

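The three reds lie parallel in the rack, with handles at (97,145), (144,145) and (190,145). Now I'll turn half round for the reversed red A.

>>> {"method": "jog_arm", "body": {"increments": [[0,0,0,-0.98],[0,0,0,-0.98],[0,0,0,-0.98],[0,0,0,-0.98],[0,0,0,-0.98],[0,0,0,-0.98],[0,0,0,-0.98],[0,0,0,-0.98],[0,0,0,-0.98],[0,0,0,-0.98]]}}

```text
time_s: 45.9
tcp_pos: [0.4534, -0.1547, 0.4428]
ee_rot: [[-0.593, -0.805, -0.001], [-0.805, 0.593, -0.0], [0.001, 0.001, -1.0]]
wrist_force: [-0.3, 1.0, -0.0]
gripper_width: 0.376
gripper_force: 0.0
```

>>> {"method": "jog_arm", "body": {"increments": [[0,0,0,-0.98],[0,0,0,-0.98],[0,0,0,-0.98],[0,0,0,-0.98],[0,0,0,-0.98],[0,0,0,-0.98],[0,0,0,-0.98],[0,0,0,-0.98],[0,0,0,-0.98],[0,0,0,-0.98]]}}

```text
time_s: 46.9
tcp_pos: [0.4534, -0.1547, 0.4428]
ee_rot: [[0.149, -0.989, -0.001], [-0.989, -0.149, -0.0], [-0.0, 0.001, -1.0]]
wrist_force: [0.3, -0.1, 0.5]
gripper_width: 0.379
gripper_force: 0.0
```

>>> {"method": "jog_arm", "body": {"increments": [[0,0,0,-0.98],[0,0,0,-0.98],[0,0,0,-0.98],[0,0,0,-0.98],[0,0,0,-0.98],[0,0,0,-0.98],[0,0,0,-0.98],[0,0,0,-0.98],[0,0,0,-0.98],[0,0,0,-0.98]]}}

```text
time_s: 47.9
tcp_pos: [0.4533, -0.1546, 0.4428]
ee_rot: [[0.804, -0.595, -0.001], [-0.595, -0.804, -0.0], [-0.001, 0.001, -1.0]]
wrist_force: [-0.3, -0.1, 0.4]
gripper_width: 0.378
gripper_force: 0.0
```

>>> {"method": "jog_arm", "body": {"increments": [[0,0,0,-0.98],[0,0,0,-0.98],[0,0,0,-0.98],[0,0,0,-0.98],[0,0,0,-0.98],[0,0,0,-0.98],[0,0,0,-0.98],[0,0,0,-0.98],[0,0,0,-0.98],[0,0,0,-0.98]]}}

```text
time_s: 48.9
tcp_pos: [0.4533, -0.1547, 0.4428]
ee_rot: [[0.989, 0.146, -0.001], [0.146, -0.989, -0.0], [-0.001, -0.0, -1.0]]
wrist_force: [0.7, -0.1, 0.1]
gripper_width: 0.381
gripper_force: 0.0
```

>>> {"method": "jog_arm", "body": {"increments": [[0,0,0,-0.93],[0.69,-1,0,0],[0.69,-1,0,0],[0.69,-1,0,0],[0.69,-1,0,0],[0.69,-1,0,0],[0.69,-1,0,0],[0.69,-1,0,0],[0.69,-1,0,0],[0,0,0,0]]}}

```text
time_s: 49.9
tcp_pos: [0.5275, 0.0275, 0.4424]
ee_rot: [[0.976, 0.219, -0.001], [0.219, -0.976, -0.0], [-0.001, 0.0, -1.0]]
wrist_force: [0.8, -0.5, -0.0]
gripper_width: 0.38
gripper_force: 0.0
```

```bash
python3 - <<'E'
from h import *
C,im,o=look("wrist","w9",keys=("red_0",),z=.018)
s=sense(); print(s["tcp_pos"],s["joints"])
plan((.5533,.1030),-167.5,.027)
E
```

```text
wrist red_0 0.77 1422 [0.4106 0.3133] 1.4 [0.03  0.147] 30 0.001
wrist red_0 0.71 2221 [ 0.4546 -0.2934] 10.8 [0.04  0.173] 204 0.016
wrist red_0 0.65 2060 [ 0.4888 -0.2306] 8.6 [0.045 0.088] -16 0.004
wrist red_0 0.62 3429 [0.5523 0.102 ] -168.0 [0.037 0.172] 199 0.006
wrist red_0 0.42 147 [0.1942 0.3016] 12.6 [0.015 0.021] 67 0.0
wrist red_0 0.41 30 [ 0.3907 -0.3549] 23.5 [0.004 0.012] 0 0.0
[0.52652562 0.02595289 0.44264518] [ 2.04687925e+01  1.09891898e+01 -9.58771758e+00  5.02488009e-03
 -6.95245686e+01  8.20656023e+01]
turn units 0.01 shift units x,y,z [ 1.39 -3.47 12.58] target tcp [0.5387 0.0998 0.191 ]
```

View pics/w9.png

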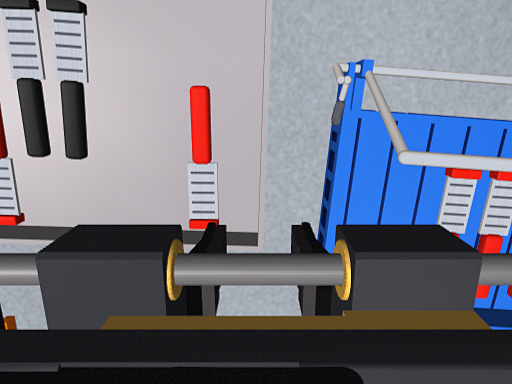

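Red A is alone in its part of the bin, with its handle at (201,125). Now grasp it.

>>> {"method": "jog_arm", "body": {"increments": [[0.34,-0.86,1,0],[0.34,-0.86,1,0],[0.33,-0.86,1,0],[0.33,-0.85,1,0],[0,0,1,0],[0,0,1,0],[0,0,1,0],[0,0,1,0],[0,0,1,0],[0,0,1,0]], "grip": 40}}

```text
time_s: 51.0
tcp_pos: [0.5375, 0.0976, 0.2427]
ee_rot: [[0.976, 0.216, -0.0], [0.216, -0.976, -0.0], [-0.0, 0.0, -1.0]]
wrist_force: [0.0, 0.7, 0.2]
gripper_width: 0.463
gripper_force: 0.0
```

>>> {"method": "jog_arm", "body": {"increments": [[0,0,1,0],[0,0,0.7,0],[0,0,0.5,0],[0,0,0.35,0],[0,0,0,0],[0,0,0,0]]}}

```text
time_s: 51.6
tcp_pos: [0.5377, 0.0988, 0.1928]
ee_rot: [[0.976, 0.217, 0.001], [0.217, -0.976, 0.0], [0.001, -0.0, -1.0]]
wrist_force: [0.7, 1.0, -0.2]
gripper_width: 0.461
gripper_force: 0.0
```

>>> {"method": "jog_arm", "body": {"increments": [[0,0,0,0],[0,0,0,0],[0,0,0,0],[0,0,0,0],[0,0,0,0]], "grip": 0}}

```text
time_s: 52.1
tcp_pos: [0.5376, 0.0991, 0.1928]
ee_rot: [[0.976, 0.217, 0.001], [0.217, -0.976, 0.0], [0.001, -0.0, -1.0]]
wrist_force: [-0.6, 0.4, 2.8]
gripper_width: 0.249
gripper_force: 30.0
```

>>> {"method": "jog_arm", "body": {"increments": [[0,0,-0.5,0],[0,0,-1,0],[0,0,-1,0],[0,0,-1,0],[0,0,-1,0],[0,0,-1,0],[0,0,-1,0],[0,0,-0.5,0],[0,0,0,0.98],[0,0,0,0.98]]}}

```text
time_s: 53.1
tcp_pos: [0.5371, 0.0988, 0.3326]
ee_rot: [[0.998, 0.059, -0.0], [0.059, -0.998, 0.0], [-0.0, -0.0, -1.0]]
wrist_force: [0.4, -0.4, -1.2]
gripper_width: 0.249
gripper_force: 30.0
```

```bash
python3 - <<'E'
from h import *
s=sense(); print(s["tcp_pos"],s["gripper_width"],s["joints"])
plan(rk(-.055,.055),RY,.0305)
E
```

```text
[0.53714005 0.09883732 0.33256942] 0.24944436407636866 [ 2.74336853e+01  1.81345848e+01 -1.66351524e+01 -2.83230839e-02
 -5.52282818e+01  6.59383736e+01]
turn units 38.13 shift units x,y,z [  6.04 -13.12   6.9 ] target tcp [ 0.457  -0.1786  0.1945]
```

>>> {"method": "jog_arm", "body": {"increments": [[0,0,0,0.98],[0,0,0,0.98],[0,0,0,0.98],[0,0,0,0.98],[0,0,0,0.98],[0,0,0,0.98],[0,0,0,0.98],[0,0,0,0.98],[0,0,0,0.98],[0,0,0,0.98]]}}

```text
time_s: 54.1
tcp_pos: [0.5372, 0.0988, 0.3319]
ee_rot: [[0.748, -0.663, -0.001], [-0.663, -0.748, -0.0], [-0.001, 0.001, -1.0]]
wrist_force: [0.7, 0.7, -0.9]
gripper_width: 0.252
gripper_force: 30.0
```

>>> {"method": "jog_arm", "body": {"increments": [[0,0,0,0.98],[0,0,0,0.98],[0,0,0,0.98],[0,0,0,0.98],[0,0,0,0.98],[0,0,0,0.98],[0,0,0,0.98],[0,0,0,0.98],[0,0,0,0.98],[0,0,0,0.98]]}}

```text
time_s: 55.1
tcp_pos: [0.5372, 0.0988, 0.3319]
ee_rot: [[0.061, -0.998, -0.001], [-0.998, -0.061, -0.0], [0.0, 0.001, -1.0]]
wrist_force: [-0.2, 0.2, -0.8]
gripper_width: 0.252
gripper_force: 30.0
```

>>> {"method": "jog_arm", "body": {"increments": [[0,0,0,0.98],[0,0,0,0.98],[0,0,0,0.98],[0,0,0,0.98],[0,0,0,0.98],[0,0,0,0.98],[0,0,0,0.98],[0,0,0,0.98],[0,0,0,0.98],[0,0,0,0.98]]}}

```text
time_s: 56.1
tcp_pos: [0.5372, 0.0988, 0.3319]
ee_rot: [[-0.661, -0.75, -0.001], [-0.75, 0.661, -0.0], [0.001, 0.001, -1.0]]
wrist_force: [0.4, 0.7, -0.2]
gripper_width: 0.254
gripper_force: 30.0
```

>>> {"method": "jog_arm", "body": {"increments": [[0,0,0,0.98],[0,0,0,0.98],[0,0,0,0.98],[0,0,0,0.98],[0,0,0,0.98],[0,0,0,0.98],[0,0,0,0.98],[0,0,0,0.98],[0,0,0,0.89],[0,0,0,0]]}}

```text
time_s: 57.1
tcp_pos: [0.5372, 0.0989, 0.3319]
ee_rot: [[-0.988, -0.153, -0.001], [-0.153, 0.988, -0.0], [0.001, -0.0, -1.0]]
wrist_force: [0.1, -0.0, -0.8]
gripper_width: 0.249
gripper_force: 30.0
```

>>> {"method": "jog_arm", "body": {"increments": [[1,-0.5,0,0],[1,-0.5,0,0],[1,-1,0,0],[1,-1,0,0],[1,-1,0,0],[1,-1,0,0],[0,-1,0,0],[0,-1,0,0],[0,-1,0,0],[0,-1,0,0]]}}

```text
time_s: 58.1
tcp_pos: [0.4461, -0.0981, 0.3324]
ee_rot: [[-0.988, -0.154, -0.0], [-0.154, 0.988, 0.0], [0.0, 0.0, -1.0]]
wrist_force: [1.0, 0.2, -1.6]
gripper_width: 0.25
gripper_force: 30.0
```

```bash
python3 - <<'E'
from h import *
s=sense(); print(s["tcp_pos"],s["gripper_width"])
plan(rk(-.055,.055),RY,.0315)
C,im=shoot("side","s10"); cv2.imwrite("pics/s10c.png",cv2.resize(im[120:340,150:330],None,fx=3,fy=2.7))
E
```

```text
[ 0.44613001 -0.09807364  0.33235155] 0.24953028013718784
turn units 0.06 shift units x,y,z [ 0.06 -4.06  6.84] target tcp [ 0.457  -0.1786  0.1955]
```

View pics/s10c.png

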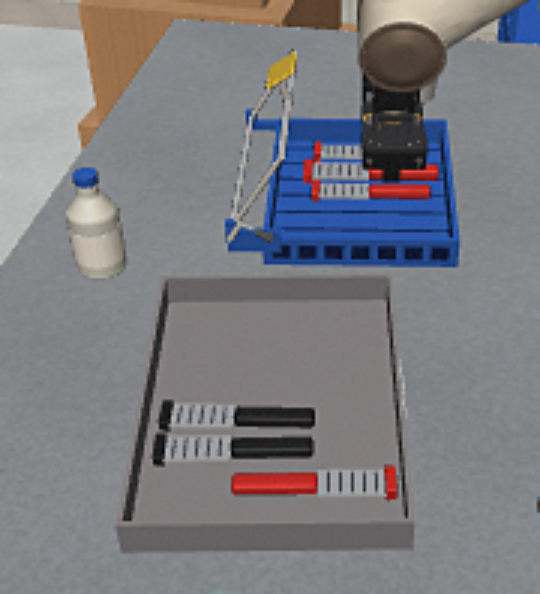

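The crop shows the carried red above the rack with its blade to the rear. The bin holds two blacks and the last red, reversed, at (315,484). Place A now, then go back for E.

>>> {"method": "jog_arm", "body": {"increments": [[0.02,-1,0,0.06],[0.02,-1,0,0],[0.02,-1,0,0],[0,-1,0,0],[0,-0.06,0,0],[0,0,1,0],[0,0,1,0],[0,0,1,0],[0,0,1,0],[0,0,1,0]]}}

```text
time_s: 59.15
tcp_pos: [0.4571, -0.1771, 0.2317]
ee_rot: [[-0.989, -0.149, 0.0], [-0.149, 0.989, 0.0], [-0.0, 0.0, -1.0]]
wrist_force: [0.4, 1.0, -1.7]
gripper_width: 0.25
gripper_force: 30.0
```

>>> {"method": "jog_arm", "body": {"increments": [[0,0,0.8,0],[0,0,0.6,0],[0,0,0.4,0],[0,0,0,0],[0,0,0,0]]}}

```text
time_s: 59.65
tcp_pos: [0.4574, -0.1775, 0.1967]
ee_rot: [[-0.989, -0.149, 0.0], [-0.149, 0.989, -0.0], [-0.0, -0.0, -1.0]]
wrist_force: [0.2, 0.1, -0.5]
gripper_width: 0.246
gripper_force: 30.0
```

>>> {"method": "jog_arm", "body": {"increments": [[0,0,0,0],[0,0,0,0],[0,0,0,0],[0,0,0,0]], "grip": 33}}

```text
time_s: 60.05
tcp_pos: [0.4573, -0.1778, 0.1967]
ee_rot: [[-0.989, -0.148, 0.001], [-0.148, 0.989, -0.0], [-0.001, -0.0, -1.0]]
wrist_force: [-0.3, -0.4, 0.1]
gripper_width: 0.373
gripper_force: 0.0
```

>>> {"method": "jog_arm", "body": {"increments": [[0,0,-0.5,0],[0,0,-1,0],[0,0,-1,0],[0,0,-1,0],[0,0,-1,0],[0,0,-1,0],[0,0,-1,0],[0,0,-1,0],[0,0,-1,0],[0,0,-1,0]]}}

```text
time_s: 61.05
tcp_pos: [0.4568, -0.1777, 0.388]
ee_rot: [[-0.989, -0.148, 0.001], [-0.148, 0.989, -0.0], [-0.001, -0.0, -1.0]]
wrist_force: [0.4, -0.3, -0.8]
gripper_width: 0.384
gripper_force: 0.0
```

>>> {"method": "jog_arm", "body": {"increments": [[0,1,-1,0],[0,1,-1,0],[0,1,-1,0],[0,1,0,0],[0,1,0,0],[0,1,0,0],[0,0,0,0]]}}

```text
time_s: 61.75
tcp_pos: [0.4387, -0.0579, 0.4473]
ee_rot: [[-0.989, -0.15, 0.001], [-0.15, 0.989, 0.001], [-0.001, 0.0, -1.0]]
wrist_force: [0.5, 0.2, -0.3]
gripper_width: 0.381
gripper_force: 0.0
```

```bash
python3 - <<'E'
from h import *
for n in ("wrist","scene","side"):
    C,im,o=look(n,n+"11",z=.02)
    for k,g in o: print(k,inrk(g[0],g[1]))
s=sense(); print(s["tcp_pos"],s["joints"])
plan((.5054,.3436),-170,.027)
E
```

```text
wrist red_0 0.98 2807 [ 0.4282 -0.183 ] 9.2 [0.038 0.143] 197 0.005
wrist red_0 0.92 2899 [ 0.435  -0.2353] 7.7 [0.039 0.146] 205 0.004
wrist red_0 0.72 3773 [ 0.4656 -0.3391] 6.1 [0.043 0.175] 200 0.001
wrist red_0 0.71 3112 [ 0.4487 -0.2928] 10.3 [0.04  0.154] 201 0.005
wrist black_bin 0.63 798 [0.5045 0.2416] 11.5 [0.029 0.132] -1 0.0
red_0 (array([-0.0692,  0.055 ]), 0.6)
red_0 (array([-0.0703,  0.0022]), -0.9)
red_0 (array([-0.0555, -0.105 ]), -2.5)
red_0 (array([-0.0653, -0.0567]), 1.7)
black_bin (array([0.0698, 0.4634]), 2.9)
scene red_0 0.85 369 [ 0.4604 -0.2903] 9.6 [0.039 0.177] 89 0.005
scene red_0 0.84 297 [ 0.4691 -0.3417] 8.4 [0.033 0.172] 105 0.004
scene red_0 0.72 326 [0.5088 0.3395] -171.7 [0.039 0.178] 97 0.002
scene red_0 0.62 272 [0.1965 0.4334] -75.5 [0.042 0.177] 101 0.004
scene red_0 0.6 336 [ 0.4428 -0.1735] 5.2 [0.038 0.177] 92 0.001
scene black_bin 0.86 351 [0.53   0.2472] 8.7 [0.037 0.175] 0 0.003
red_0 (array([-0.0534, -0.0559]), 1.0)
red_0 (array([-0.0525, -0.1081]), -0.2)
red_0 (array([0.0887, 0.5595]), -180.3)
red_0 (array([-0.2061,  0.6991]), -84.1)
re
[... 357 characters left out ...]
54 250 [ 0.5223 -0.1674] -169.0 [0.055 0.169] -2 0.002
side red_0 0.47 241 [ 0.4477 -0.2365] 9.8 [0.044 0.17 ] 119 0.0
side black_bin 0.57 239 [ 0.5234 -0.1672] -174.0 [0.048 0.17 ] 9 0.002
red_0 (array([0.0879, 0.5675]), -178.6)
red_0 (array([-0.2094,  0.708 ]), -86.4)
red_0 (array([-0.0557, -0.0568]), 1.2)
red_0 (array([-0.0515, -0.1076]), 1.2)
red_0 (array([0.0262, 0.0563]), -177.6)
red_0 (array([-0.0579, -0.0009]), 1.2)
black_bin (array([0.0273, 0.0563]), -182.6)
[ 0.43957875 -0.05948738  0.44622537] [ 1.34088462e+01  2.17221353e+00 -1.93308024e+01  1.60355334e-03
 -6.85220169e+01 -9.49599305e+01]
turn units 38.93 shift units x,y,z [  5.99 -19.28  12.76] target tcp [0.4906 0.341  0.191 ]
```

>>> {"method": "jog_arm", "body": {"increments": [[0,0,0,-0.99],[0,0,0,-0.99],[0,0,0,-0.99],[0,0,0,-0.99],[0,0,0,-0.99],[0,0,0,-0.99],[0,0,0,-0.99],[0,0,0,-0.99],[0,0,0,-0.99],[0,0,0,-0.99]]}}

```text
time_s: 63.2
tcp_pos: [0.4396, -0.0593, 0.4462]
ee_rot: [[-0.587, -0.809, -0.0], [-0.809, 0.587, -0.0], [0.0, 0.0, -1.0]]
wrist_force: [-1.1, 0.6, -0.6]
gripper_width: 0.381
gripper_force: 0.0
```

>>> {"method": "jog_arm", "body": {"increments": [[0,0,0,-0.99],[0,0,0,-0.99],[0,0,0,-0.99],[0,0,0,-0.99],[0,0,0,-0.99],[0,0,0,-0.99],[0,0,0,-0.99],[0,0,0,-0.99],[0,0,0,-0.99],[0,0,0,-0.99]]}}

```text
time_s: 64.2
tcp_pos: [0.4396, -0.0593, 0.4462]
ee_rot: [[0.164, -0.987, -0.0], [-0.987, -0.164, -0.0], [0.0, 0.0, -1.0]]
wrist_force: [0.3, 0.1, 0.8]
gripper_width: 0.382
gripper_force: 0.0
```

>>> {"method": "jog_arm", "body": {"increments": [[0,0,0,-0.99],[0,0,0,-0.99],[0,0,0,-0.99],[0,0,0,-0.99],[0,0,0,-0.99],[0,0,0,-0.99],[0,0,0,-0.99],[0,0,0,-0.99],[0,0,0,-0.99],[0,0,0,-0.99]]}}

```text
time_s: 65.2
tcp_pos: [0.4396, -0.0593, 0.4462]
ee_rot: [[0.817, -0.577, -0.0], [-0.577, -0.817, -0.0], [-0.0, 0.0, -1.0]]
wrist_force: [-0.0, 0.7, -0.1]
gripper_width: 0.379
gripper_force: 0.0
```

>>> {"method": "jog_arm", "body": {"increments": [[0,0,0,-0.99],[0,0,0,-0.99],[0,0,0,-0.99],[0,0,0,-0.99],[0,0,0,-0.99],[0,0,0,-0.99],[0,0,0,-0.99],[0,0,0,-0.99],[0,0,0,-0.99],[0,0,0,-0.99]]}}

```text
time_s: 66.2
tcp_pos: [0.4396, -0.0593, 0.4463]
ee_rot: [[0.984, 0.177, -0.0], [0.177, -0.984, -0.0], [-0.0, 0.0, -1.0]]
wrist_force: [-0.1, 0.2, -0.2]
gripper_width: 0.38
gripper_force: 0.0
```

>>> {"method": "jog_arm", "body": {"increments": [[0.3,-1,0,0],[0.3,-1,0,0],[0.3,-1,0,0],[0.3,-1,0,0],[0.3,-1,0,0],[0.3,-1,0,0],[0.3,-1,0,0],[0.3,-1,0,0],[0.3,-1,0,0],[0.3,-1,0,0]]}}

```text
time_s: 67.2
tcp_pos: [0.464, 0.149, 0.4462]
ee_rot: [[0.985, 0.174, -0.0], [0.174, -0.985, -0.0], [-0.0, 0.0, -1.0]]
wrist_force: [-0.7, -0.6, -0.9]
gripper_width: 0.377
gripper_force: 0.0
```

>>> {"method": "jog_arm", "body": {"increments": [[0.3,-1,0,0],[0.3,-1,0,0],[0.3,-1,0,0],[0.3,-1,0,0],[0.3,-1,0,0],[0.3,-1,0,0],[0,0,0,0],[0,0,0,0]]}}

```text
time_s: 68.0
tcp_pos: [0.4784, 0.2735, 0.4459]
ee_rot: [[0.985, 0.175, -0.001], [0.175, -0.985, -0.001], [-0.001, 0.001, -1.0]]
wrist_force: [-0.9, -0.3, 0.5]
gripper_width: 0.383
gripper_force: 0.0
```

```bash
python3 - <<'E'
from h import *
C,im,o=look("wrist","w12",z=.018)
s=sense(); print(s["tcp_pos"],s["joints"])
plan((.5054,.3436),-170,.027)
E
```

```text
wrist red_0 0.96 3436 [0.5033 0.3449] -169.1 [0.04  0.175] 192 0.006
wrist red_0 0.71 405 [ 0.3579 -0.0835] 20.9 [0.021 0.125] -91 0.001
wrist black_bin 0.74 4079 [0.5266 0.2479] 8.5 [0.037 0.173] -2 0.006
[0.47833316 0.27231823 0.44642117] [ 4.65306558e+01  1.31818009e+01 -6.19345412e+00  4.65977929e-04
 -7.06352885e+01  5.34537472e+01]
turn units -0.0 shift units x,y,z [ 1.2  -3.27 12.77] target tcp [0.4906 0.341  0.191 ]
```

>>> {"method": "jog_arm", "body": {"increments": [[0.29,-0.83,1,0],[0.29,-0.83,1,0],[0.29,-0.82,1,0],[0.28,-0.82,1,0],[0,0,1,0],[0,0,1,0],[0,0,1,0],[0,0,1,0],[0,0,1,0],[0,0,1,0]], "grip": 33}}

```text
time_s: 69.15
tcp_pos: [0.4898, 0.3411, 0.246]
ee_rot: [[0.985, 0.173, 0.0], [0.173, -0.985, 0.0], [0.001, -0.0, -1.0]]
wrist_force: [-0.6, 0.7, -0.2]
gripper_width: 0.379
gripper_force: 0.0
```

>>> {"method": "jog_arm", "body": {"increments": [[0,0,1,0],[0,0,0.8,0],[0,0,0.55,0],[0,0,0.4,0],[0,0,0,0],[0,0,0,0]]}}

```text
time_s: 69.75
tcp_pos: [0.4898, 0.3419, 0.1919]
ee_rot: [[0.985, 0.174, 0.001], [0.174, -0.985, 0.001], [0.001, -0.001, -1.0]]
wrist_force: [-0.1, 0.6, 0.3]
gripper_width: 0.382
gripper_force: 0.0
```

>>> {"method": "jog_arm", "body": {"increments": [[0,0,0,0],[0,0,0,0],[0,0,0,0],[0,0,0,0],[0,0,0,0]], "grip": 0}}

```text
time_s: 70.25
tcp_pos: [0.4897, 0.342, 0.1921]
ee_rot: [[0.985, 0.174, 0.001], [0.174, -0.985, 0.001], [0.001, -0.001, -1.0]]
wrist_force: [-1.0, 0.1, 5.0]
gripper_width: 0.248
gripper_force: 30.0
```

>>> {"method": "jog_arm", "body": {"increments": [[0,0,-0.5,0],[0,0,-1,0],[0,0,-1,0],[0,0,-1,0],[0,0,-1,0],[0,0,-1,0],[0,0,-1,0],[0,0,-0.5,0],[0,0,0,0],[0,0,0,0]]}}

```text
time_s: 71.25
tcp_pos: [0.4892, 0.3415, 0.3305]
ee_rot: [[0.985, 0.174, -0.001], [0.174, -0.985, -0.001], [-0.002, 0.001, -1.0]]
wrist_force: [-0.0, 0.8, -1.5]
gripper_width: 0.247
gripper_force: 30.0
```

```bash
python3 - <<'E'
from h import *
s=sense(); print(s["tcp_pos"],s["gripper_width"],s["joints"])
plan(rk(-.055,.110),RY,.0305)
E
```

```text
[0.48924327 0.34147748 0.33051227] 0.2467007318516728 [ 5.04420211e+01  2.28310452e+01 -9.62665311e+00 -4.13998959e-02
 -5.76281323e+01  4.95721788e+01]
turn units -38.97 shift units x,y,z [  5.48 -22.72   6.8 ] target tcp [ 0.4488 -0.1242  0.1945]
```

>>> {"method": "jog_arm", "body": {"increments": [[0,0,0,0.99],[0,0,0,0.99],[0,0,0,0.99],[0,0,0,0.99],[0,0,0,0.99],[0,0,0,0.99],[0,0,0,0.99],[0,0,0,0.99],[0,0,0,0.99],[0,0,0,0.99]]}}

```text
time_s: 72.25
tcp_pos: [0.4893, 0.3415, 0.3295]
ee_rot: [[0.813, -0.582, -0.003], [-0.582, -0.813, -0.002], [-0.001, 0.003, -1.0]]
wrist_force: [-0.7, -0.0, -2.7]
gripper_width: 0.247
gripper_force: 30.0
```

>>> {"method": "jog_arm", "body": {"increments": [[0,0,0,0.99],[0,0,0,0.99],[0,0,0,0.99],[0,0,0,0.99],[0,0,0,0.99],[0,0,0,0.99],[0,0,0,0.99],[0,0,0,0.99],[0,0,0,0.99],[0,0,0,0.99]]}}

```text
time_s: 73.25
tcp_pos: [0.4893, 0.3415, 0.3295]
ee_rot: [[0.157, -0.988, -0.003], [-0.988, -0.157, -0.002], [0.002, 0.003, -1.0]]
wrist_force: [0.6, -0.7, -1.1]
gripper_width: 0.251
gripper_force: 30.0
```

>>> {"method": "jog_arm", "body": {"increments": [[0,0,0,0.99],[0,0,0,0.99],[0,0,0,0.99],[0,0,0,0.99],[0,0,0,0.99],[0,0,0,0.99],[0,0,0,0.99],[0,0,0,0.99],[0,0,0,0.99],[0,0,0,0.99]]}}

```text
time_s: 74.25
tcp_pos: [0.4893, 0.3415, 0.3295]
ee_rot: [[-0.592, -0.806, -0.003], [-0.806, 0.592, -0.002], [0.003, 0.001, -1.0]]
wrist_force: [0.8, -0.4, -0.8]
gripper_width: 0.248
gripper_force: 30.0
```

>>> {"method": "jog_arm", "body": {"increments": [[0,0,0,0.99],[0,0,0,0.99],[0,0,0,0.99],[0,0,0,0.99],[0,0,0,0.99],[0,0,0,0.99],[0,0,0,0.99],[0,0,0,0.99],[0,0,0,0.99],[0,0,0,0.96]]}}

```text
time_s: 75.25
tcp_pos: [0.4893, 0.3415, 0.3294]
ee_rot: [[-0.989, -0.147, -0.003], [-0.147, 0.989, -0.002], [0.003, -0.002, -1.0]]
wrist_force: [0.5, -0.2, -1.8]
gripper_width: 0.245
gripper_force: 30.0
```

>>> {"method": "jog_arm", "body": {"increments": [[0.55,-1,0,0],[0.55,-1,0,0],[0.55,-1,0,0],[0.55,-1,0,0],[0.55,-1,0,0],[0.55,-1,0,0],[0.55,-1,0,0],[0.55,-1,0,0],[0.55,-1,0,0],[0.53,-1,0,0]]}}

```text
time_s: 76.25
tcp_pos: [0.4105, 0.1264, 0.3302]
ee_rot: [[-0.989, -0.15, -0.002], [-0.15, 0.989, -0.001], [0.002, -0.001, -1.0]]
wrist_force: [0.7, -0.9, -1.6]
gripper_width: 0.252
gripper_force: 30.0
```

>>> {"method": "jog_arm", "body": {"increments": [[0,-1,0,0],[0,-1,0,0],[0,-1,0,0],[0,-1,0,0],[0,-1,0,0],[0,-1,0,0],[0,-1,0,0],[0,-1,0,0],[0,-1,0,0],[0,-1,0,0]]}}

```text
time_s: 77.25
tcp_pos: [0.4409, -0.0713, 0.3306]
ee_rot: [[-0.989, -0.15, -0.002], [-0.15, 0.989, -0.0], [0.002, 0.0, -1.0]]
wrist_force: [-0.4, -0.2, -0.9]
gripper_width: 0.249
gripper_force: 30.0
```

```bash
python3 - <<'E'
from h import *
s=sense(); print(s["tcp_pos"],s["gripper_width"])
plan(rk(-.055,.110),RY,.0305)
C,im,o=look("side","s13",keys=("red_0",),z=.02)
for k,g in o: print(k,inrk(g[0],g[1]))
C,im=shoot("wrist","w13")
E
```

```text
[ 0.44088385 -0.07130893  0.33061193] 0.24920165771409614
turn units 0.01 shift units x,y,z [ 0.   -2.67  6.81] target tcp [ 0.4488 -0.1242  0.1945]
side red_0 0.74 454 [0.5187 0.3003] 10.0 [0.04  0.172] 0 0.001
side red_0 0.72 519 [0.1947 0.4423] -79.5 [0.038 0.172] 164 0.007
side red_0 0.66 159 [ 0.4554 -0.2575] 9.8 [0.044 0.189] 127 0.022
side red_0 0.63 258 [ 0.5214 -0.1654] -175.1 [0.051 0.174] -7 0.001
side red_0 0.42 105 [ 0.4457 -0.222 ] 9.8 [0.014 0.159] 88 0.0
side red_0 0.4 48 [ 0.5065 -0.2829] 9.8 [0.023 0.063] -3 0.007
red_0 (array([0.0926, 0.5193]), 1.4)
red_0 (array([-0.2065,  0.7081]), -88.1)
red_0 (array([-0.0534, -0.0228]), 1.2)
red_0 (array([0.0256, 0.0584]), -183.7)
red_0 (array([-0.0577,  0.0138]), 1.2)
red_0 (array([-0.0067, -0.0555]), 1.2)
```

View pics/w13.png

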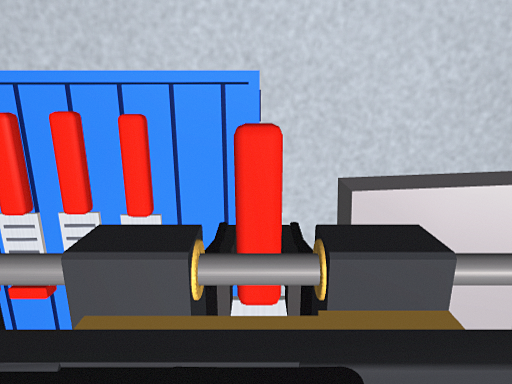

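The held red is at (258,215), with handles already placed at (137,165), (70,160) and (10,160). Place the last one at rack y = +110 mm.

>>> {"method": "jog_arm", "body": {"increments": [[0,-0.9,0,0],[0,-0.9,0,0],[0,-0.87,0,0],[0,0,1,0],[0,0,1,0],[0,0,1,0],[0,0,1,0],[0,0,1,0],[0,0,0.8,0],[0,0,0.6,0]]}}

```text
time_s: 78.4
tcp_pos: [0.4489, -0.1223, 0.202]
ee_rot: [[-0.989, -0.151, -0.002], [-0.151, 0.989, -0.0], [0.002, 0.0, -1.0]]
wrist_force: [0.2, 0.2, -1.0]
gripper_width: 0.244
gripper_force: 30.0
```

>>> {"method": "jog_arm", "body": {"increments": [[0,0,0.38,0],[0,0,0,0],[0,0,0,0]]}}

```text
time_s: 78.7
tcp_pos: [0.4495, -0.1227, 0.196]
ee_rot: [[-0.989, -0.151, 0.0], [-0.151, 0.989, -0.0], [-0.0, -0.0, -1.0]]
wrist_force: [-0.2, 0.1, -0.9]
gripper_width: 0.249
gripper_force: 30.0
```

>>> {"method": "jog_arm", "body": {"increments": [[0,0,0,0],[0,0,0,0],[0,0,0,0],[0,0,0,0]], "grip": 33}}

```text
time_s: 79.1
tcp_pos: [0.4494, -0.123, 0.1961]
ee_rot: [[-0.989, -0.15, 0.001], [-0.15, 0.989, 0.0], [-0.001, -0.0, -1.0]]
wrist_force: [-0.1, -0.5, 0.5]
gripper_width: 0.375
gripper_force: 0.0
```

>>> {"method": "jog_arm", "body": {"increments": [[0,0,-0.5,0],[0,0,-1,0],[0,0,-1,0],[0,0,-1,0],[0,0,-1,0],[0,0,-1,0],[0,0,-1,0],[0,0,-1,0],[0,0,-1,0],[0,0,-1,0]]}}

```text
time_s: 80.1
tcp_pos: [0.4488, -0.123, 0.3875]
ee_rot: [[-0.989, -0.15, 0.001], [-0.15, 0.989, 0.0], [-0.001, -0.0, -1.0]]
wrist_force: [0.1, -0.1, -1.2]
gripper_width: 0.382
gripper_force: 0.0
```

>>> {"method": "jog_arm", "body": {"increments": [[0,-1,-1,0],[0,-1,-1,0],[0,-1,-1,0],[0,-1,-1,0],[0,-1,-1,0],[0,-1,0,0],[0,0,0,0],[0,0,0,0]]}}

```text
time_s: 80.9
tcp_pos: [0.4668, -0.2416, 0.4858]
ee_rot: [[-0.989, -0.149, -0.001], [-0.149, 0.989, 0.001], [0.0, 0.001, -1.0]]
wrist_force: [0.0, 0.1, 0.5]
gripper_width: 0.379
gripper_force: 0.0
```

```bash
python3 - <<'E'
from h import *
for n in ("wrist","scene","side"):
    C,im,o=look(n,n+"14",z=.02)
    for k,g in o: print(k,inrk(g[0],g[1]))
    for k in ("holddown_pad","holddown_bar"): print(n,k,[(np.round(d["centre"],3),round(d["conf"],2)) for d in eyes.spot_in(n,k)][:2])
s=sense(); print(s["tcp_pos"],s["joints"]); print("pad expect",rk(.109,0))
im=cv2.imread("pics/scene14.png"); cv2.imwrite("pics/c14.png",cv2.resize(im[130:300,110:380],None,fx=2.9,fy=2.9))
E
```

```text
wrist red_0 0.82 2421 [ 0.4416 -0.1826] 9.3 [0.036 0.169] 208 0.005
wrist red_0 0.76 2559 [ 0.4358 -0.1251] 8.2 [0.037 0.172] 196 0.006
wrist red_0 0.62 2795 [ 0.4665 -0.3469] 9.5 [0.039 0.174] 203 0.005
wrist red_0 0.61 2543 [ 0.4586 -0.2907] 9.0 [0.036 0.173] 218 0.006
red_0 (array([-0.0559,  0.0534]), 0.7)
red_0 (array([-0.053 ,  0.1111]), -0.4)
red_0 (array([-0.0558, -0.1128]), 0.9)
red_0 (array([-0.0552, -0.0561]), 0.4)
wrist holddown_pad [(array([ 0.673, -0.208,  0.065]), 0.95)]
wrist holddown_bar [(array([ 0.672, -0.212,  0.065]), 0.69)]
scene red_0 0.79 231 [ 0.4504 -0.2323] 8.1 [0.037 0.178] 99 0.004
scene red_0 0.78 263 [ 0.4471 -0.1723] 5.1 [0.035 0.167] 113 0.001
scene red_0 0.78 371 [ 0.4587 -0.2859] 7.3 [0.038 0.179] 75 0.002
scene red_0 0.59 323 [ 0.47   -0.3381] 6.1 [0.038 0.177] 117 0.003
scene red_0 0.58 255 [0.1958 0.4332] -76.9 [0.04  0.177] 103 0.001
scene red_0 0.54 251 [ 0.438  -0.1246] 10.0 [0.033 0.173] 120 0.006
scene black_bin 0.86 372 [0.6123 0.2619] -174.3 [0.042 0.179] -7 0.001
red_0 (array([-0.0546,  0.0029]), -0.5)
red_0 (array([-0.0489,  0.0627]), -3.
[... 869 characters left out ...]
0.5997] -84.5 [0.097 0.283] 8 0.004
red_0 (array([-0.0579, -0.0009]), 1.2)
red_0 (array([0.0284, 0.1107]), -178.8)
red_0 (array([ 0.0264, -0.0512]), -178.8)
red_0 (array([0.0265, 0.0573]), -178.8)
red_0 (array([-0.0534, -0.1122]), 4.9)
red_0 (array([-0.2086,  0.7081]), -87.3)
black_bin (array([0.1746, 0.4724]), -183.3)
black_bin (array([-0.0894, -0.3634]), -93.1)
side holddown_pad [(array([ 0.609, -0.183,  0.184]), 0.53), (array([ 0.466, -0.534,  0.08 ]), 0.17)]
side holddown_bar [(array([ 0.612, -0.181,  0.183]), 0.54)]
[ 0.46738419 -0.24156764  0.48574372] [-9.65002987e+00  9.52203391e+00 -5.27328731e+00  9.65244911e-04
 -7.52049627e+01 -7.17078079e+01]
pad expect [ 0.61257445 -0.21070065]
```

View pics/c14.png

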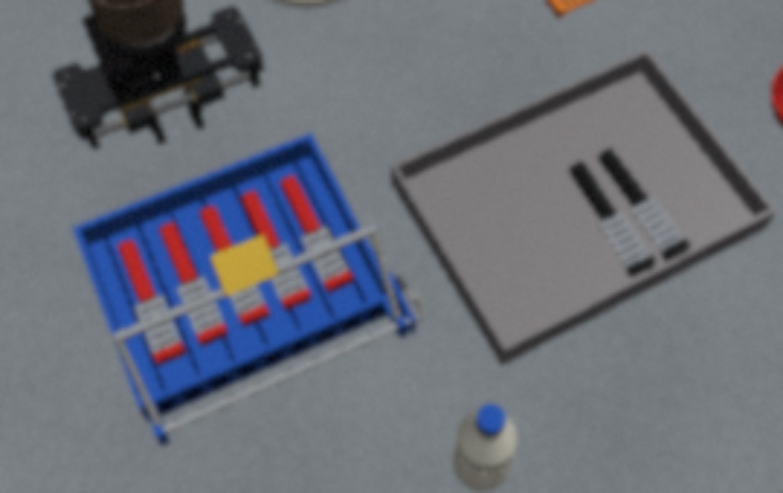

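View pics/wrist14.png

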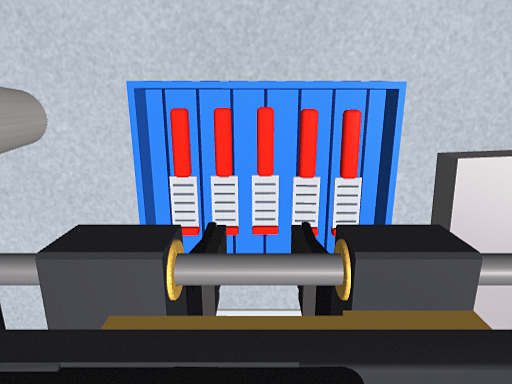

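All five reds lie flat, side by side, at rows 108–178, and the crop shows both blacks in the bin with the hold-down up. Next I'll locate the tab from two views and plan the press along its arc.

```bash
cat > press.py <<'E'
from h import *
H=(.170,.060)
def P(q): t=np.pi-1.25+q; return H[0]+.19*np.cos(t),H[1]+.19*np.sin(t)
def tip(q,lead=0,up=0):
    x,z=P(q+lead); s=.65-q; return x, z+.0095*abs(np.tan(s))+up
def goal(q,lead=0,up=0,y=0):
    x,z=tip(q,lead,up); return np.r_[rk(x,y),z+.182]
def units(p,t):
    a=np.radians(RY); d=np.array([np.cos(a),np.sin(a)]); N=np.c_[np.r_[-d,0],[-d[1],d[0],0],[0,0,-1]]; return N.T@(t-p)/.02
E
python3 - <<'E'
from press import *
rays=[]
for n in ("scene","side"):
    im=cv2.imread(f"pics/{n}14.png").astype(int); y=(im[...,2]>150)&(im[...,1]>120)&(im[...,0]<90)
    k,l,st,ce=cv2.connectedComponentsWithStats(y.astype(np.uint8)); i=1+np.argmax(st[1:,4]); print(n,st[i],ce[i])
    K,R,o=cam(n); d=R@np.linalg.inv(K)@np.r_[ce[i],1]; rays.append((o,d/np.linalg.norm(d)))
A=sum(np.eye(3)-np.outer(d,d) for o,d in rays); b=sum((np.eye(3)-np.outer(d,d))@o for o,d in rays); X=np.linalg.solve(A,b)
print("tab",X.round(4),inrk(X[:2]),[np.linalg.norm(np.cross(X-o,d)).round(4) for o,d in rays])
p=sense()["tcp_pos"]; g=goal(0,0,.02); print("to start",g.round(4),units(p,g).round(2))
q=np.arange(0,1.31,.0625); pts=[goal(0,0,.02)]+[goal(a,.03) for a in q]
for a,b_,qq in zip(pts,pts[1:],q): print(round(qq,3),units(a,b_).round(2)[[0,2]],b_.round(4))
E
```

```text
scene [184 212  22  19 270] [194.01481481 220.95555556]
side [331 308  16  21 149] [337.6442953 317.5033557]
tab [ 0.1017 -0.2132 -0.7829] (array([-0.3965,  0.0739]), -8.6) [np.float64(0.0152), np.float64(0.0152)]
to start [ 0.6137 -0.2105  0.4495] [-7.46  0.44  1.81]
0.0 [0.27 1.09] [ 0.6083 -0.2113  0.4277]
0.062 [0.55 0.27] [ 0.5974 -0.213   0.4223]
0.125 [0.54 0.3 ] [ 0.5868 -0.2146  0.4164]
0.188 [0.52 0.33] [ 0.5766 -0.2161  0.4099]
0.25 [0.5  0.36] [ 0.5667 -0.2176  0.4027]
0.312 [0.48 0.38] [ 0.5572 -0.2191  0.395 ]
0.375 [0.46 0.41] [ 0.5482 -0.2204  0.3868]
0.438 [0.43 0.44] [ 0.5397 -0.2217  0.378 ]
0.5 [0.41 0.46] [ 0.5317 -0.2229  0.3687]
0.562 [0.38 0.49] [ 0.5242 -0.2241  0.3589]
0.625 [0.35 0.51] [ 0.5173 -0.2251  0.3487]
0.688 [0.32 0.5 ] [ 0.511  -0.2261  0.3388]
0.75 [0.29 0.49] [ 0.5054 -0.2269  0.329 ]
0.812 [0.25 0.51] [ 0.5004 -0.2277  0.3189]
0.875 [0.22 0.52] [ 0.4961 -0.2283  0.3084]
0.938 [0.18 0.53] [ 0.4925 -0.2289  0.2978]
1.0 [0.15 0.54] [ 0.4896 -0.2293  0.2869]
1.062 [0.11 0.55] [ 0.4874 -0.2296  0.276 ]
1.125 [0.07 0.55] [ 0.4859 -0.2299  0.2649]
1.188 [0.04 0.55] [ 0.4851 -0.23    0.2538]
1.25 [0.   0.55] [ 0.4851 -0.23    0.2428]
```

>>> {"method": "jog_arm", "body": {"increments": [[-0.93,0.06,0,0],[-0.93,0.06,0,0],[-0.93,0.06,0,0],[-0.93,0.05,0,0],[-0.93,0.05,0,0],[-0.93,0.05,0,0],[-0.94,0.05,0,0],[-0.94,0.05,0.5,0],[0,0,0,0],[0,0,0,0]], "grip": 0}}

```text
time_s: 82.65
tcp_pos: [0.6137, -0.2107, 0.475]
ee_rot: [[-0.989, -0.15, -0.002], [-0.15, 0.989, 0.0], [0.002, 0.0, -1.0]]
wrist_force: [-0.6, -0.5, -1.0]
gripper_width: 0.005
gripper_force: 0.0
```

```bash
python3 - <<'E'
from press import *
rays=[]
for n in ("scene","side"):
    im=cv2.imread(f"pics/{n}14.png").astype(int); y=(im[...,2]>130)&(im[...,1]>100)&(im[...,0]<90)
    if n=="side": y[200:]=0; y[:,300:]=0; y[:,:220]=0
    k,l,st,ce=cv2.connectedComponentsWithStats(y.astype(np.uint8)); i=1+np.argmax(st[1:,4]); print(n,st[i],ce[i])
    K,R,o=cam(n); d=R@np.linalg.inv(K)@np.r_[ce[i],1]; rays.append((o,d/np.linalg.norm(d)))
A=sum(np.eye(3)-np.outer(d,d) for o,d in rays); b=sum((np.eye(3)-np.outer(d,d))@o for o,d in rays); X=np.linalg.solve(A,b)
print("tab",X.round(4),inrk(X[:2]),[np.linalg.norm(np.cross(X-o,d)).round(4) for o,d in rays])
s=sense(); p=s["tcp_pos"]; print(p,s["gripper_width"],units(p,goal(0,0,0)).round(2))
E
```

```text
scene [184 211  22  20 278] [194.0647482  220.78057554]
side [220  70  18  55 852] [227.67488263  96.92957746]
tab [ 0.6831 -0.2164  0.4233] (array([ 0.1778, -0.0162]), -8.6) [np.float64(0.0199), np.float64(0.0199)]
[ 0.61370673 -0.2106568   0.47500806] 0.0051382040559944326 [0.   0.01 2.27]
```

```bash
python3 - <<'E'
from press import *
C=cam("scene"); X=plane(C,np.array([[194.06,220.8]]),.237); print(X, inrk(X[0,:2]))
im=cv2.imread("pics/side14.png").astype(int)[130:165,232:260]; y=(im[...,2]>130)&(im[...,1]>100)&(im[...,0]<80); v,u=np.nonzero(y); c=np.array([[u.mean()+232,v.mean()+130]]); print(c,len(v))
X=plane(cam("side"),c,.237); print(X,inrk(X[0,:2]))
E
```

```text
[[ 0.6081309  -0.21006396  0.237     ]] (array([0.1047, 0.0013]), -8.6)
[[243.36764706 145.61764706]] 68
[[ 0.61125203 -0.21338767  0.237     ]] (array([ 0.1073, -0.0025]), -8.6)
```

Both views put the tab at rack x ≈ 0.105–0.107 m, y ≈ 0 and 237 mm up, as expected. Now press along the arc.

>>> {"method": "jog_arm", "body": {"increments": [[0,0,1,0],[0,0,0.7,0],[0.1,0,0.4,0],[0.17,0,0.26,0],[0.55,0,0.27,0],[0.54,0,0.3,0],[0.52,0,0.33,0],[0.5,0,0.36,0],[0.48,0,0.38,0],[0.46,0,0.41,0]]}}

```text
time_s: 83.65
tcp_pos: [0.5476, -0.2206, 0.3922]
ee_rot: [[-0.988, -0.151, 0.007], [-0.151, 0.988, -0.002], [-0.007, -0.003, -1.0]]
wrist_force: [-0.8, 3.7, 12.6]
gripper_width: 0.008
gripper_force: 5.5
```

```bash
python3 - <<'E'
from press import *
s=sense(); p=s["tcp_pos"]; print(p,s["wrist_force"],units(p,goal(.375,.03)).round(2))
C,im=shoot("side","s15"); cv2.imwrite("pics/s15c.png",cv2.resize(im[100:240,150:330],None,fx=4,fy=4))
E
```

```text
[ 0.5476481  -0.2206399   0.39217238] [-0.76131532  3.67762555 12.60250281] [-0.03  0.01  0.27]
```

View pics/s15c.png

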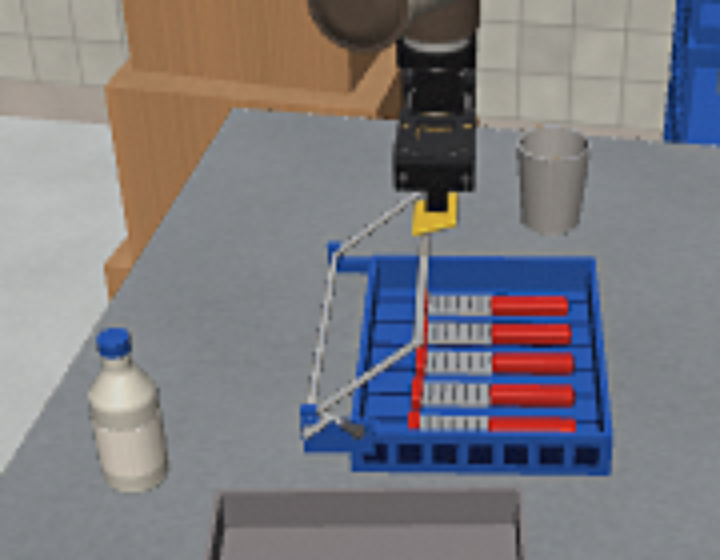

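Tips on the tab at (435,212) are swinging the frame forward and down as planned, at 12.6 N. Continue.

>>> {"method": "jog_arm", "body": {"increments": [[0.43,0,0.44,0],[0.41,0,0.46,0],[0.38,0,0.49,0],[0.35,0,0.51,0],[0.32,0,0.5,0],[0.29,0,0.49,0],[0.25,0,0.51,0],[0.22,0,0.52,0]]}}

```text
time_s: 84.5
tcp_pos: [0.4935, -0.229, 0.3118]
ee_rot: [[-0.989, -0.151, -0.003], [-0.151, 0.989, -0.001], [0.003, -0.001, -1.0]]
wrist_force: [-6.7, 0.2, 9.0]
gripper_width: 0.005
gripper_force: 5.6
```

>>> {"method": "jog_arm", "body": {"increments": [[0.18,0,0.53,0],[0.15,0,0.54,0],[0.11,0,0.55,0],[0.07,0,0.55,0],[0.04,0,0.55,0]]}}

```text
time_s: 85.0
tcp_pos: [0.4849, -0.2304, 0.2547]
ee_rot: [[-0.989, -0.15, 0.002], [-0.15, 0.989, -0.0], [-0.002, -0.001, -1.0]]
wrist_force: [-0.5, 0.8, 0.7]
gripper_width: 0.004
gripper_force: 0.0
```

>>> {"method": "jog_arm", "body": {"increments": [[0,0,0.3,0],[0,0,0.3,0],[0,0,0.2,0],[0,0,0,0]]}}

```text
time_s: 85.4
tcp_pos: [0.4851, -0.2299, 0.248]
ee_rot: [[-0.988, -0.155, 0.001], [-0.155, 0.988, -0.003], [-0.001, -0.003, -1.0]]
wrist_force: [-19.2, 11.8, 58.2]
gripper_width: 0.007
gripper_force: 28.4
```

```bash
python3 - <<'E'
from press import *
C,im=shoot("side","s16"); cv2.imwrite("pics/s16c.png",cv2.resize(im[100:240,150:330],None,fx=4,fy=4))
E
```

```text
(no output)
```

View pics/s16c.png

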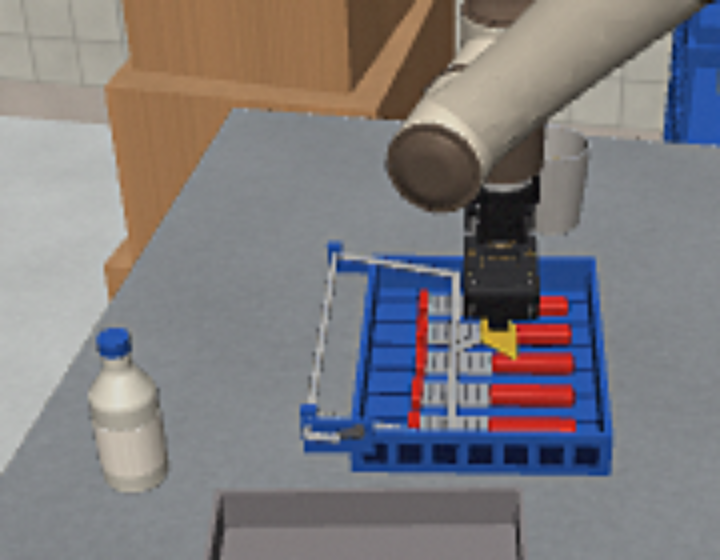

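The frame lies flat over the blades, on its stop. Back off straight up and check that it stays down.

>>> {"method": "jog_arm", "body": {"increments": [[0,0,-0.5,0],[0,0,-1,0],[0,0,-1,0],[0,0,-1,0],[0,0,-1,0],[0,0,-1,0],[0,0,-1,0],[0,0,-1,0],[0,0,-1,0],[0,0,-1,0]]}}

```text
time_s: 86.45
tcp_pos: [0.485, -0.2302, 0.4295]
ee_rot: [[-0.989, -0.15, 0.001], [-0.15, 0.989, -0.0], [-0.001, -0.0, -1.0]]
wrist_force: [0.3, -0.1, -0.0]
gripper_width: 0.001
gripper_force: 0.0
```

>>> {"method": "jog_arm", "body": {"increments": [[0,1,-1,0],[0,1,-0.5,0],[0,1,0,0],[0,1,0,0],[0,1,0,0],[0,1,0,0],[0,1,0,0],[0,1,0,0],[0,0,0,0],[0,0,0,0]]}}

```text
time_s: 87.45
tcp_pos: [0.4609, -0.0718, 0.4588]
ee_rot: [[-0.988, -0.151, 0.001], [-0.151, 0.988, -0.0], [-0.0, -0.0, -1.0]]
wrist_force: [0.3, 0.0, -0.0]
gripper_width: 0.004
gripper_force: 0.0
```

```bash
python3 - <<'E'
from press import *
for n in ("wrist","side","scene"):
    C,im,o=look(n,n+"17",z=.02)
    for k,g in o: print(k,inrk(g[0],g[1]))
print(sense()["wrist_force"])
a=cv2.imread("pics/side17.png")[120:330,170:320]; b=cv2.imread("pics/scene17.png")[160:300,110:390]
cv2.imwrite("pics/c17.png",np.hstack([cv2.resize(a,(400,560)),cv2.resize(b,(400,560))]))
E
```

```text
wrist red_0 0.75 2145 [ 0.4486 -0.2348] 8.6 [0.042 0.172] 206 0.005
wrist red_0 0.7 2814 [ 0.4313 -0.1267] 9.2 [0.037 0.166] 203 0.005
wrist red_0 0.63 3031 [ 0.4399 -0.1776] 6.7 [0.039 0.168] 203 0.004
wrist red_0 0.63 2992 [ 0.4578 -0.2838] 5.8 [0.043 0.173] 201 0.001
wrist red_0 0.57 3322 [ 0.4659 -0.341 ] 7.2 [0.043 0.172] 201 0.003
wrist black_bin 0.74 2069 [0.6092 0.2549] -168.5 [0.044 0.176] -11 0.001
red_0 (array([-0.0567,  0.0007]), 0.0)
red_0 (array([-0.0577,  0.1102]), 0.6)
red_0 (array([-0.0568,  0.0585]), -1.9)
red_0 (array([-0.055 , -0.0491]), -2.8)
red_0 (array([-0.0555, -0.1069]), -1.4)
black_bin (array([0.1753, 0.4609]), -177.1)
side red_0 0.68 615 [0.1914 0.4417] -78.2 [0.038 0.173] 132 0.005
side red_0 0.65 148 [ 0.5488 -0.3274] -170.2 [0.032 0.169] 20 0.006
side red_0 0.63 89 [ 0.4598 -0.2872] 9.8 [0.046 0.165] 154 0.005
side red_0 0.5 182 [ 0.5259 -0.2192] -170.2 [0.036 0.165] 2 0.0
side red_0 0.48 310 [ 0.5225 -0.1665] -170.2 [0.055 0.17 ] -17 0.007
side red_0 0.45 107 [ 0.517  -0.1164] -170.2 [0.019 0.161] 17 0.006
side red_0 0.37 52 [ 0.4884 -0.3116] 69.2 [0.0
[... 492 characters left out ...]
 348 [ 0.4701 -0.3417] 8.0 [0.036 0.174] 82 0.003
scene red_0 0.75 241 [0.1945 0.4342] -75.9 [0.038 0.175] 111 0.002
scene red_0 0.63 335 [ 0.4363 -0.1225] 8.3 [0.038 0.178] 98 0.006
scene red_0 0.58 385 [ 0.4439 -0.1798] 9.4 [0.039 0.178] 79 0.004
scene red_0 0.54 369 [ 0.4593 -0.2886] 8.7 [0.039 0.179] 105 0.007
scene black_bin 0.71 306 [0.5296 0.2492] 9.3 [0.038 0.171] 0 0.008
red_0 (array([-0.0534,  0.002 ]), -0.5)
red_0 (array([-0.0515, -0.1082]), -0.6)
red_0 (array([-0.2079,  0.7002]), -84.5)
red_0 (array([-0.0521,  0.1136]), -0.3)
red_0 (array([-0.0532,  0.0558]), 0.8)
red_0 (array([-0.0542, -0.0541]), 0.1)
black_bin (array([0.0957, 0.4671]), 0.7)
[ 0.58483781 -0.23381139 -0.64090905]
```

View pics/c17.png

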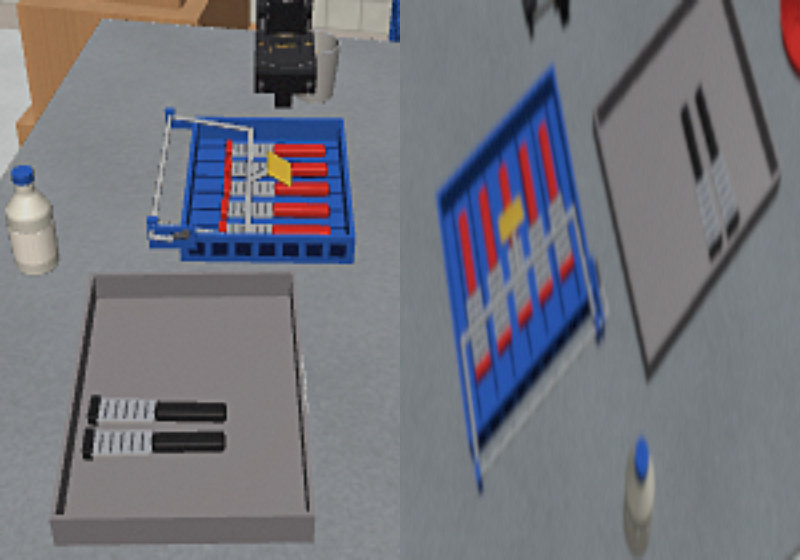

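The hold-down stays down over the blades with the arm clear. All five reds lie flat in the rack and both blacks are in the bin. Handing in.

```bash
python3 -c "
from station import r
print(r.finish_job())"
```

```text
the job is handed in; nothing more can be done
None
```

The job is handed in, though no verdict came back: in the last pictures all five red graters lay flat in the rack with blades to the rear, both black ones were in the bin, and the hold-down stayed down over the blades with the arm clear.

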